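Pack the square cake with the sprung tongs and send the carrier on

TASK

Take up the sprung tongs by their black grips and use them, never your fingers, to lift the square cake off the wooden board and set it flat in the middle of the clear box base on the slide carrier: squeeze it gently, for it crushes, and do not let it drop, so let it rest on the box base before the tongs let go. Lay the tongs back on their steel rest, and push the loaded carrier along its rail until it clicks into the sprung stop at the white pointer, not beyond. Leave the other bakes and everything else on the counter where they are.

Things in the scene. Friction and masses are not known exactly. Their poses are not given: they have to be found in the camera images.
- tongs_grip (a point): Steel sprung tongs, 200 mm long, 0.15 kg, lying flat: two arms side by side, 22 mm tall, joined by a spine 78 to 103 mm behind. Point half-way up (11 mm), midway between the two flat black grips (54 mm long, 22 mm tall, 52 mm over their outsides when open), near the balance point. x to the jaws, z up. Squeezing the grips shuts the jaws. Outsides at 48 mm: firm enough to carry, jaws open.
- tongs_jaws (a point): Point midway between the jaws, 120 mm ahead of the grip point, fixed to the spine. Jaw plates 30 mm long (x), 18 mm tall, 8 mm thick; inside 86 mm apart when open, 60 mm and parallel when the grips' outsides are 42 mm apart. The springs push back 6 N a side at once, 9 N at 42 mm. A jaw presses on a thing with 0.4 times what the squeeze has beyond the spring force.
- rest_mid (a point): Steel tongs rest, fixed: plate 170 x 100 mm, 6 mm high, with two cross bars (100 mm long, 12 mm thick, tops 30 mm above the counter) 60 mm before and behind this point along x; the gap between the bars is free for fingers. This point is where the tongs' grip point belongs (41 mm above the counter); x is the way the tongs point.
- cake_mid (a point): The square baked cake, 60 x 60 mm (sides along its x and y), 38 mm tall, about 0.1 kg, on the board in a row with two other bakes. Point at its centre, half-way up (19 mm), z up. Stiff, but crushed if a jaw presses with more than 20 N (tongs squeezed with about 60 N); 8 to 12 N a jaw (a squeeze of 30 to 40 N) holds it level; much less lets it sag.
- board_top (a point): Wooden board, fixed, 110 x 340 mm (y long), 18 mm high; this point is the centre of its top. It carries the three bakes in one row along y, 110 mm apart.
- round_cake_mid (a point): Bystander: round cake, 60 mm across, 38 mm tall, centre half-way up.
- bun_mid (a point): Bystander: pale domed bun, 64 mm across, 43 mm tall, centre about half-way up.
- well (a point): Middle of the inner floor of the clear box base on the carrier, 43 mm above the counter; moves with the carrier. Inner floor 98 x 98 mm, walls 3 mm thick, 10 mm high. x and y along the walls, z up. The carrier plate below is 118 (x) x 110 (y) mm, 14 mm thick, underside 26 mm above the counter. The carrier slides along this point's -y.
- carrier_tail (a point): Middle of the carrier's flat rear (+y) face, 34 mm above the counter, where it is pushed. The face runs from 26 to 53 mm above the counter; the rails beneath are 24 mm high.
- stop (a point): The point that the point well coincides with when the carrier is in the sprung stop. A small white pointer (30 mm tall) stands at the front (-x) side of the rail there, facing the white tooth on the carrier.
- carrier (a joint): Travel of the carrier along its rail in m, from 0 at the loading end (sprung stop at 0.110, end of the rail at 0.170). About 1 N of drag; it stays where it is left. It needs a push of 5 to 8 N just before the stop (0.094 to 0.104), then drops into it by itself and the push falls away; as much again pushes it out of the far side.
- jar: Bystander: amber glass jar, 64 mm across, 95 mm tall; origin at the centre of its underside.
- sauce: Bystander: green bottle, 54 mm across, 170 mm tall; origin at the centre of its underside.
- bowl: Bystander: steel bowl, 116 mm across, 50 mm tall; origin at the centre of its underside.
- cup: Bystander: white cup, 72 mm across, 85 mm tall; origin at the centre of its underside.
- spatula: Bystander: spatula lying flat; origin at the centre of its underside.
- carton: Bystander: kraft carton, 70 x 100 x 100 mm; origin at the centre of its underside.
There are look-alikes about, which are no part of the job. Leave any blue look-alike of the part that bears rest_mid alone.

How it is judged:
By the outcome, as a careful person would: the job done as asked, in the order asked, and still so for the second after the job is handed in, with the robot touching nothing.
It also fails if it takes over 70 s, if anything falls off the work surface, if the arm or the gripper's body presses on something with over 40 N, if the wrist force passes 120 N, or if a joint passes its speed limit or range.

ROBOT

A 6-joint arm with a two-finger parallel gripper is mounted at the origin on the work surface. World frame = base frame: x ahead of the robot, y to its left, z up, the work surface at z = 0. Lengths are in mm, angles in rad, forces in N, time in s.
With the tool pointing down it reaches from about 375 to 975 mm from the base axis. Payload 3.8 kg.
Tool frame: the origin (TCP) lies midway between the tips of the shut fingers; the grasp point (between the pads) lies 19 mm behind it; z points along the fingers, y is the direction in which the jaws open and shut (so a half turn about z gives the same grasp; the last joint's range is limited). The gripper opens to 85 mm and grips with 20 to 120 N. Pads are 22 mm wide; open, the fingers measure 114 mm over their backs; the gripper's body (76 mm by 85 mm) begins 54 mm behind the grasp point. The pads swing forward as they close: fully open they stand 13 mm farther back than shut.
Start: joints at [1.288, 0.264, 1.604, -0, 1.274, -0.037], TCP at [164.247, 654.707, 231.28] pointing down, gripper open.
Joint ranges: [-2.63, 2.63], [-0.94, 2.18], [0.31, 2.57], [-1.31, 4.45], [0, 2.66], [-2.55, 2.55]. Speed limits (rad/s): [2.57, 2.57, 3.14, 3.14, 3.14, 3.14].

INTERFACE

Orientations are given as [roll, pitch, yaw] about the fixed x, y, z axes, in that order (R = Rz(yaw) Ry(pitch) Rx(roll)).
In Python, from plant import bot, vision, job_done, nets gives the robot as it stands. The module is installed in compiled form; this text tells all that it offers.
- The arm moves only by the tool drive_tool, never from a script. Its argument "moves" is a list of rows, each an object of numbers: "hand": the opening, from 0 (shut) to 1 (fully open); "tx", "ty", "tz": the shift along the tool's x, y, z in mm; "wx", "wy", "wz": the turn, a rotation vector about the tool's x, y, z in degrees. In form: [{"hand": .., "tx": .., "ty": .., "tz": .., "wx": .., "wy": .., "wz": ..}, ...]. A call has 1 to 5 rows; each row shifts and turns the pose as measured when the row begins, along the tool's axes as they then stand; what a row does not reach is not made up. A row lasts 1/12 s, in which the tool goes at most 41.7 mm and 7.16 degrees, less where a joint would pass 70% of its speed; a pose out of reach is approached as far as the arm can. A call is refused whole if a number of a shift passes 41.7 or a number of a turn 7.16, either way. A call with a gripper value outside its range is refused whole. The fingers move at their own pace and stop on an object; "force" is the grip in N (left out, the last holds). Time passes only in rows, so rows that do not move let the fingers close. It gives the time, the measured TCP pose, the force and the opening at its end, in the units of the state.
- bot.observe(): the state, without advancing time (a new reading comes with each control period).
- vision.capture(name): name is "side" or "top"; returns a dict with "img" (384x512x3 uint8, red, green, blue), "K" (3x3 intrinsics, pixels), "dist_coeffs" ([k1, k2, p1, p2, k3] as OpenCV has them; the pictures are not rectified), "xyz" and "rotation" of the camera in the world. Camera axes: x right, y down, z forward; pixel columns grow to the right and rows downward; lengths in mm; the calibration is good to about 2 mm. A picture is of the moment at which its call begins. There is no depth.
- job_done(): hands the job in, once; it reports no verdict.
Trained networks look in a picture, given as the dict that the camera call returned (one of the last four; its "shot" number tells which), for a name from the list of things; names that differ only in an ending like _2 or _b are one class to them, and where a whole thing is asked for, a point or a joint stands for the part that bears it (a point fixed in the world has none). Each returns a list of dicts, best first, with "conf" (0 to 1); they miss things now and then, are a little off and sometimes report something else, mostly with a low value. They report only what shows in the picture. A call takes as long as a camera call. They do not tell look-alikes from the thing itself.
- nets.outline_of(picture, label): "region" (384x512 bool, what is visible of it) and "bbox" ([left, top, width, height] in pixels, round what is visible of it).
The state is a dict: "t": time; "joint_positions": joint angles; "dq": joint speeds; "tau": joint torques, N m; "position": TCP position; "eef_rot": TCP orientation; "force": force on the tool from outside, world axes, zero at the start; "ft_torque": the same for the moment, N m; "gripper_width": finger opening in mm.
Only numpy, scipy, OpenCV 4.12 (cv2) and the standard library are available. Lean on these libraries where they do the work, as an engineer would, in place of code of your own. Each camera call takes 0.05 s, during which the arm holds its last target. There are 200 camera calls.

## Working session

There is one attempt and no reset: what is moved stays moved. The work goes in short steps, Python scripts to look and compute and a tool call to move; the robot and the scene stay as the last step left them, time stands still between calls to the robot, and variables do not carry over. Pictures are saved under pics/ and viewed, about 8 in all and at most 12, crops included, and the job is handed in when it is done.

Besides the shell and the picture viewer there is one more tool, called after "Call:" by a JSON object that holds its "method" and its "body", one argument or row to a line. drive_tool: Moves the arm, as the interface text tells. Its arguments: {"type":"object","properties":{"moves":{"type":"array"},"force":{"type":"number"}},"required":["moves"]}

```bash
mkdir -p pics; cat > h.py <<'E'
import numpy as np, cv2
from scipy.spatial.transform import Rotation as Rn
from plant import bot, vision, job_done, nets
def ray(c,uv):
    p=cv2.undistortPoints(np.array(uv,float).reshape(-1,1,2),np.array(c["K"]),np.array(c["dist_coeffs"])).reshape(-1,2)
    R=np.array(c["rotation"]); 
    if R.shape!=(3,3): R=Rn.from_euler('xyz',R).as_matrix()
    return np.array(c["xyz"],float),(R@np.c_[p,np.ones(len(p))].T).T
def atz(c,uv,z):
    o,d=ray(c,uv); return o+d*((z-o[2])/d[:,2])[:,None]
def proj(c,P):
    R=np.array(c["rotation"]); 
    if R.shape!=(3,3): R=Rn.from_euler('xyz',R).as_matrix()
    rv=cv2.Rodrigues(R.T)[0]; t=-R.T@np.array(c["xyz"],float)
    return cv2.projectPoints(np.array(P,float).reshape(-1,1,3),rv,t,np.array(c["K"]),np.array(c["dist_coeffs"]))[0].reshape(-1,2)
def save(img,n): cv2.imwrite("pics/"+n,img[:,:,::-1])
E
python3 - <<'E'
from h import *
a=vision.capture("side"); b=vision.capture("top")
for n,c in(("side",a),("top",b)):
    save(c["img"],n+"0.png"); print(n,np.round(c["xyz"]),np.round(c["rotation"],3).tolist())
    for l in ["tongs_grip","rest_mid","cake_mid","board_top","well","carrier_tail","round_cake_mid","bun_mid"]:
        for r in nets.outline_of(c,l)[:3]: print(l,round(r["conf"],2),r["bbox"])
print(bot.observe())
E
```

```text
side [ -16. -714.  790.] [-2.251, -0.003, -0.663]
tongs_grip 0.56 [200.8, 187.2, 80.5, 47.8]
rest_mid 0.72 [205.4, 202.4, 61.3, 45.4]
rest_mid 0.37 [88.5, 165.7, 83.8, 33.0]
cake_mid 0.82 [166.4, 138.1, 26.4, 20.0]
cake_mid 0.62 [195.7, 144.5, 17.6, 20.0]
board_top 0.88 [157.9, 146.5, 101.2, 38.7]
well 0.6 [285.3, 211.6, 58.2, 46.2]
carrier_tail 0.82 [286.3, 210.8, 58.2, 49.9]
round_cake_mid 0.8 [195.8, 145.0, 17.3, 20.8]
bun_mid 0.5 [225.7, 159.8, 15.2, 10.5]
top [ 308.  -10. 1455.] [-2.969, 0.0, -1.546]
tongs_grip 0.66 [243.3, 178.6, 33.4, 73.5]
rest_mid 0.75 [244.2, 197.6, 31.8, 47.1]
rest_mid 0.63 [295.4, 243.3, 39.0, 55.7]
cake_mid 0.54 [131.7, 190.8, 22.9, 25.6]
board_top 0.76 [120.8, 158.3, 107.9, 67.7]
well 0.71 [304.0, 169.1, 30.5, 35.6]
well 0.62 [122.0, 162.1, 105.0, 62.1]
carrier_tail 0.96 [300.2, 167.5, 37.0, 38.9]
carrier_tail 0.71 [242.1, 197.1, 34.5, 48.0]
round_cake_mid 0.71 [166.3, 183.2, 17.8, 17.7]
round_cake_mid 0.48 [202.3, 117.7, 16.7, 21.5]
bun_mid 0.83 [192.9, 166.6, 19.7, 21.8]
{'t': 0.9, 'joint_positions': array([ 1.28807313e+00,  2.63839260e-01,  1.60397056e+00,  9.57177423e-06,
        1.27372730e+00, -3.69000167e-02]), 'dq': array([-5.92453463e-04, -2.75074126e-04,  4.99965720e-04, -8.45995159e-05,
       -5.12711547e-04, -9.69891104e-04]), 'tau': array([-6.10733132e-04, -5.15056193e+01, -3.67728281e+01, -2.35286434e-04,
        7.15509050e-04, -2.18162836e-05]), 'position': array([164.26374744, 654.70978403, 231.33661672]), 'eef_rot': array([ 3.14153682e+00, -7.09775502e-06,  2.89576667e+00]), 'force': array([-0.8776262 , -0.13220906, -0.0749553 ]), 'ft_torque': array([0.0149438 , 0.04500328, 0.00823198]), 'gripper_width': 85.28441702197456}
```

```bash
python3 - <<'E'
import cv2
a=cv2.imread("pics/top0.png");b=cv2.imread("pics/side0.png")
cv2.imwrite("pics/top_c.png",cv2.resize(a[90:310,100:366],None,fx=3,fy=3,interpolation=2)[:600 if 0 else None][:600+60])
cv2.imwrite("pics/top_c.png",cv2.resize(a[110:310,100:366],None,fx=3,fy=3,interpolation=2))
cv2.imwrite("pics/side_c.png",cv2.resize(b[100:300,70:336+20],None,fx=2.75,fy=2.75,interpolation=2))
E
```

```text
(no output)
```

View pics/top_c.png

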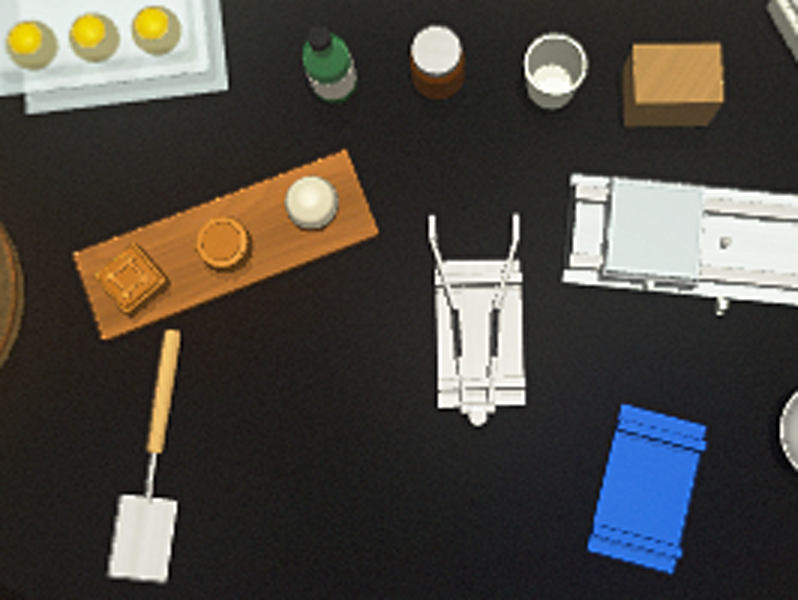

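View pics/side_c.png

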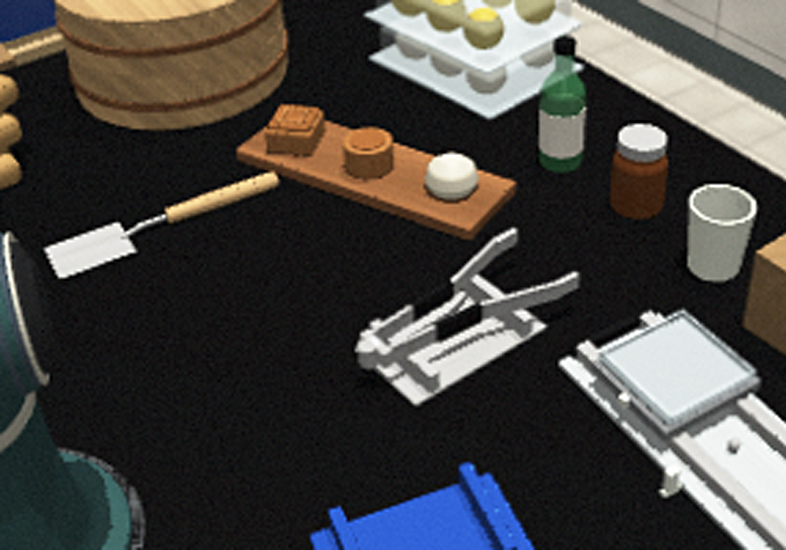

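```bash
python3 - <<'E'
from h import *
a=vision.capture("side"); b=vision.capture("top")
print(np.round(b["K"],1).tolist(),b["dist_coeffs"])
def cr(p): return np.array(p,float)/3+[100-.33,110-.33]
def pr(n,p,z): print(n,np.round(atz(b,cr(p),z)[:,:2],1).tolist())
pr("tips,spine",[(432,216),(516,216),(478,425)],52)
pr("grips",[(457,330),(495,332)],52)
pr("rest corners(z6)",[(435,262),(522,262),(437,407),(526,405)],6)
pr("caketop",[(97,278),(130,243),(165,275),(133,312),(131,276)],56)
pr("board corners",[(74,254),(346,151),(378,233),(104,338)],18)
pr("box corners z53",[(611,178),(702,187),(697,283),(604,272)],53)
pr("pointer",[(722,305)],30)
pr("spat",[(172,332),(155,450),(150,495),(140,540)],15)
for c,n in((b,"t"),(a,"s")):
    for l in ["cake_mid","carrier_tail","rest_mid"]:
        r=nets.outline_of(c,l)[0]; m=r["region"].astype(np.uint8)
        print(n,l,r["bbox"],cv2.minAreaRect(cv2.findNonZero(m)))
def crop(c,x,y,w,h,s): return cv2.resize(c["img"][y:y+h,x:x+w],(w*s,h*s),interpolation=cv2.INTER_CUBIC)
M=np.zeros((600,800,3),np.uint8)
k=crop(b,126,184,32,34,9);M[:306,:288]=k
k=crop(b,286,160,60,60,5) ;M[300:600,:300]=k
k=crop(b,236,172,50,85,7);M[:595,300:650]=k
save(M,"mont.png")
E
```

```text
[[418.3, 0.0, 255.5], [0.0, 418.3, 191.4], [0.0, 0.0, 1.0]] [0.01890319 0.         0.         0.         0.        ]
tips,spine [[586.5, 37.5], [588.9, -58.2], [352.1, -20.5]]
grips [[457.0, 5.6], [455.8, -37.1]]
rest corners(z6) [[540.9, 33.9], [543.5, -67.8], [372.8, 26.6], [377.6, -75.3]]
caketop [[505.2, 411.8], [546.1, 377.7], [510.5, 335.8], [467.8, 368.7], [508.5, 373.8]]
board corners [[538.0, 452.0], [668.7, 142.2], [571.5, 100.9], [441.4, 410.0]]
box corners z53 [[635.7, -166.0], [627.8, -269.9], [516.8, -263.5], [526.7, -158.7]]
pointer [[495.6, -296.0]]
spat [[450.5, 333.4], [316.4, 343.7], [266.5, 345.9], [217.1, 353.5]]
t cake_mid [129.6, 194.8, 24.7, 19.3] ((143.7294158935547, 203.01766967773438), (17.2459716796875, 17.788299560546875), 49.398704528808594)
t carrier_tail [302.4, 168.2, 35.3, 35.5] ((317.4655456542969, 186.913818359375), (32.304691314697266, 34.4638786315918), 4.763641834259033)
t rest_mid [246.1, 198.8, 29.1, 49.2] ((259.1639099121094, 220.60617065429688), (47.99589538574219, 29.78742790222168), 87.39744567871094)
s cake_mid [168.7, 137.6, 21.3, 21.9] ((177.0, 147.0), (18.0, 22.0), 90.0)
s carrier_tail [292.6, 143.8, 19.0, 38.2] ((302.0, 162.0), (34.0, 22.0), 90.0)
s rest_mid [180.8, 270.0, 86.0, 59.1] ((222.80001831054688, 296.4000244140625), (42.37451934814453, 75.8946533203125), 71.56504821777344)
```

View pics/mont.png

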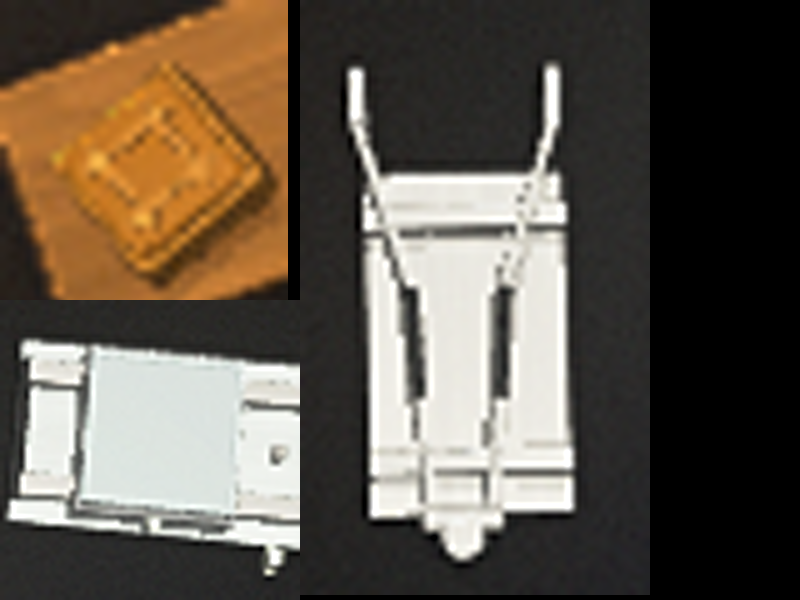

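```bash
cat >> h.py <<'E'
def plan(x,y,z,th,n):
    "rows to bring TCP to x,y,z with tongs direction th (deg; tool yaw = th+180), down"
    s=bot.observe(); p=np.array(s["position"]); R=Rn.from_euler('xyz',s["eef_rot"])
    G=Rn.from_euler('xyz',[np.pi,0,np.radians(th+180)])
    rv=(R.inv()*G).as_rotvec(); d=(np.array([x,y,z])-p)/n
    print("t",round(s["t"],2),"p",np.round(p,1),"yaw-180",round(np.degrees(s["eef_rot"][2])%360-180,2),"w",round(s["gripper_width"],1),"F",np.round(s["force"],1))
    for i in range(n):
        print("  t",np.round((R*Rn.from_rotvec(rv*i/n)).inv().apply(d),1),"w",np.round(np.degrees(rv/n),2))
E
python3 - <<'E'
from h import *
b=vision.capture("top")
f=lambda x,y,s,ox,oy,X,Y:((x-X)/s+ox-.5,(y-Y)/s+oy-.5)
def T(n,pts,z): print(n,np.round(atz(b,[f(*p,7,236,172,300,0) for p in pts],z)[:,:2],1).tolist())
T("bars z30",[(362,215),(568,215),(368,460),(575,460)],30)
T("plate z6",[(368,176),(558,176),(575,513),(368,520)],6)
T("grips z52",[(407,288),(418,400),(505,288),(496,400)],52)
T("tips/spine",[(357,68),(553,65),(463,530)],52)
print("cake",np.round(atz(b,[f(x,y,9,126,184,0,0) for x,y in[(60,158),(165,68),(258,165),(145,258)]],56),1).tolist())
print("box",np.round(atz(b,[f(x,y,5,286,160,0,300) for x,y in[(90,347),(242,362),(235,513),(80,505)]],53),1).tolist())
plan(456.5,-16,160,2.5,20)
E
```

```text
bars z30 [[518.9, 33.7], [521.4, -67.6], [399.0, 27.2], [401.6, -73.0]]
plate z6 [[542.3, 32.0], [544.6, -63.2], [377.2, -74.5], [371.3, 27.0]]
grips z52 [[480.6, 10.3], [426.8, 3.6], [481.8, -36.9], [427.8, -33.8]]
tips/spine [[588.1, 37.6], [592.0, -58.1], [365.7, -19.4]]
cake [[509.6, 411.6, 56.0], [544.8, 374.8, 56.0], [508.8, 337.3, 56.0], [472.7, 377.1, 56.0]]
box [[636.1, -166.6, 53.0], [628.1, -270.7, 53.0], [523.4, -265.2, 53.0], [526.2, -160.4, 53.0]]
t 1.35 p [164.3 654.7 231.3] yaw-180 -14.09 w 85.4 F [ 0.4  0.1 -0.3]
  t [-22.3 -29.    3.6] w [-0.   -0.   -0.83]
  t [-21.9 -29.3   3.6] w [-0.   -0.   -0.83]
  t [-21.5 -29.6   3.6] w [-0.   -0.   -0.83]
  t [-21.1 -29.9   3.6] w [-0.   -0.   -0.83]
  t [-20.6 -30.2   3.6] w [-0.   -0.   -0.83]
  t [-20.2 -30.5   3.6] w [-0.   -0.   -0.83]
  t [-19.7 -30.8   3.6] w [-0.   -0.   -0.83]
  t [-19.3 -31.1   3.6] w [-0.   -0.   -0.83]
  t [-18.8 -31.4   3.6] w [-0.   -0.   -0.83]
  t [-18.4 -31.6   3.6] w [-0.   -0.   -0.83]
  t [-17.9 -31.9   3.6] w [-0.   -0.   -0.83]
  t [-17.5 -32.1   3.6] w [-0.   -0.   -0.83]
  t [-17.  -32.4   3.6] w [-0.   -0.   -0.83]
  t [-16.5 -32.6   3.6] w [-0.   -0.   -0.83]
  t [-16.  -32.9   3.6] w [-0.   -0.   -0.83]
  t [-15.6 -33.1   3.6] w [-0.   -0.   -0.83]
  t [-15.1 -33.3   3.6] w [-0.   -0.   -0.83]
  t [-14.6 -33.5   3.6] w [-0.   -0.   -0.83]
  t [-14.1 -33.7   3.6] w [-0.   -0.   -0.83]
  t [-13.6 -33.9   3.6] w [-0.   -0.   -0.83]
```

Call:
{"method": "drive_tool", "body": {
  "moves": [
    {"hand":1,"tx":-22,"ty":-29,"tz":3.6,"wz":-0.8},
    {"hand":1,"tx":-22,"ty":-29,"tz":3.6,"wz":-0.8},
    {"hand":1,"tx":-21.5,"ty":-29.5,"tz":3.6,"wz":-0.8},
    {"hand":1,"tx":-21,"ty":-30,"tz":3.6,"wz":-0.8},
    {"hand":1,"tx":-20.5,"ty":-30,"tz":3.6,"wz":-0.8}
  ]
}}

```text
invalid input at $.moves[0]: expected keys hand, tx, ty, tz, wx, wy, wz
```

Call:
{"method": "drive_tool", "body": {
  "moves": [
    {"hand":1,"tx":-20,"ty":-30.5,"tz":3.6,"wz":-0.8},
    {"hand":1,"tx":-20,"ty":-31,"tz":3.6,"wz":-0.8},
    {"hand":1,"tx":-19,"ty":-31,"tz":3.6,"wz":-0.8},
    {"hand":1,"tx":-19,"ty":-31.5,"tz":3.6,"wz":-0.8},
    {"hand":1,"tx":-18.5,"ty":-31.5,"tz":3.6,"wz":-0.8}
  ]
}}

```text
invalid input at $.moves[0]: expected keys hand, tx, ty, tz, wx, wy, wz
```

Call:
{"method": "drive_tool", "body": {
  "moves": [
    {"hand":1,"tx":-18,"ty":-32,"tz":3.6,"wz":-0.8},
    {"hand":1,"tx":-17.5,"ty":-32,"tz":3.6,"wz":-0.8},
    {"hand":1,"tx":-17,"ty":-32.5,"tz":3.6,"wz":-0.8},
    {"hand":1,"tx":-16.5,"ty":-32.5,"tz":3.6,"wz":-0.8},
    {"hand":1,"tx":-16,"ty":-33,"tz":3.6,"wz":-0.8}
  ]
}}

```text
invalid input at $.moves[0]: expected keys hand, tx, ty, tz, wx, wy, wz
```

```bash
python3 -c "
from h import *
plan(455,-15.5,130,2.5,5)"
```

```text
t 1.35 p [164.3 654.7 231.3] yaw-180 -14.09 w 85.4 F [ 0.4  0.1 -0.3]
  t [ -89.  -115.9   20.3] w [-0.   -0.   -3.32]
  t [ -82.2 -120.8   20.3] w [-0.   -0.   -3.32]
  t [ -75.  -125.4   20.3] w [-0.   -0.   -3.32]
  t [ -67.7 -129.5   20.3] w [-0.   -0.   -3.32]
  t [ -60.1 -133.2   20.3] w [-0.   -0.   -3.32]
```

Call:
{"method": "drive_tool", "body": {
  "moves": [
    {"hand":1,"tx":-22,"ty":-29,"tz":3.6,"wx":0,"wy":0,"wz":-0.8},
    {"hand":1,"tx":-22,"ty":-29,"tz":3.6,"wx":0,"wy":0,"wz":-0.8},
    {"hand":1,"tx":-21.5,"ty":-29.5,"tz":3.6,"wx":0,"wy":0,"wz":-0.8},
    {"hand":1,"tx":-21,"ty":-30,"tz":3.6,"wx":0,"wy":0,"wz":-0.8},
    {"hand":1,"tx":-20.5,"ty":-30,"tz":3.6,"wx":0,"wy":0,"wz":-0.8}
  ]
}}

```text
t: 1.77
position: [236.5, 489.7, 211.9]
eef_rot: [3.136, -0.001, 2.977]
force: [0.7, -0.1, -0.0]
gripper_width: 85.2
```

Call:
{"method": "drive_tool", "body": {
  "moves": [
    {"hand":1,"tx":-20,"ty":-30.5,"tz":3.6,"wx":0,"wy":0,"wz":-0.8},
    {"hand":1,"tx":-20,"ty":-31,"tz":3.6,"wx":0,"wy":0,"wz":-0.8},
    {"hand":1,"tx":-19,"ty":-31,"tz":3.6,"wx":0,"wy":0,"wz":-0.8},
    {"hand":1,"tx":-19,"ty":-31.5,"tz":3.6,"wx":0,"wy":0,"wz":-0.8},
    {"hand":1,"tx":-18.5,"ty":-31.5,"tz":3.6,"wx":0,"wy":0,"wz":-0.8}
  ]
}}

```text
t: 2.18
position: [313.1, 315.0, 192.9]
eef_rot: [3.133, 0.002, 3.054]
force: [0.2, -0.8, 0.6]
gripper_width: 85.6
```

Call:
{"method": "drive_tool", "body": {
  "moves": [
    {"hand":1,"tx":-18,"ty":-32,"tz":3.6,"wx":0,"wy":0,"wz":-0.8},
    {"hand":1,"tx":-17.5,"ty":-32,"tz":3.6,"wx":0,"wy":0,"wz":-0.8},
    {"hand":1,"tx":-17,"ty":-32.5,"tz":3.6,"wx":0,"wy":0,"wz":-0.8},
    {"hand":1,"tx":-16.5,"ty":-32.5,"tz":3.6,"wx":0,"wy":0,"wz":-0.8},
    {"hand":1,"tx":-16,"ty":-33,"tz":3.6,"wx":0,"wy":0,"wz":-0.8}
  ]
}}

```text
t: 2.6
position: [391.0, 140.4, 174.9]
eef_rot: [3.131, 0.009, 3.13]
force: [1.0, 0.5, 0.3]
gripper_width: 85.3
```

```bash
python3 -c "
from h import *
plan(455,-15.5,110,2.5,7)"
```

```text
t 2.6 p [391.  140.4 174.9] yaw-180 -0.66 w 85.3 F [1.  0.5 0.3]
  t [ -9.3 -22.3   9.1] w [ 0.09  0.08 -0.45]
  t [ -9.2 -22.3   9.1] w [ 0.09  0.08 -0.45]
  t [ -9.  -22.4   9.2] w [ 0.09  0.08 -0.45]
  t [ -8.8 -22.4   9.2] w [ 0.09  0.08 -0.45]
  t [ -8.7 -22.5   9.2] w [ 0.09  0.08 -0.45]
  t [ -8.5 -22.6   9.2] w [ 0.09  0.08 -0.45]
  t [ -8.3 -22.6   9.3] w [ 0.09  0.08 -0.45]
```

Call:
{"method": "drive_tool", "body": {
  "moves": [
    {"hand":1,"tx":-13,"ty":-31,"tz":13,"wx":0.1,"wy":0.1,"wz":-0.6},
    {"hand":1,"tx":-13,"ty":-31,"tz":13,"wx":0.1,"wy":0.1,"wz":-0.6},
    {"hand":1,"tx":-12.5,"ty":-31.5,"tz":13,"wx":0.1,"wy":0.1,"wz":-0.6},
    {"hand":1,"tx":-12,"ty":-31.5,"tz":13,"wx":0.1,"wy":0.1,"wz":-0.6},
    {"hand":1,"tx":-11.5,"ty":-31.5,"tz":13,"wx":0.1,"wy":0.1,"wz":-0.6}
  ]
}}

```text
t: 3.02
position: [461.2, -24.0, 112.7]
eef_rot: [3.139, 0.015, -3.1]
force: [1.5, -0.6, -0.7]
gripper_width: 85.4
```

```bash
python3 -c "
from h import *
plan(455,-15.5,100,2.5,1)"
```

```text
t 3.02 p [461.2 -24.  112.7] yaw-180 2.41 w 85.4 F [ 1.5 -0.6 -0.7]
  t [ 6.   8.7 12.6] w [ 0.15  0.86 -0.09]
```

Call:
{"method": "drive_tool", "body": {
  "moves": [
    {"hand":1,"tx":6,"ty":8.5,"tz":12,"wx":0.1,"wy":0.8,"wz":0},
    {"hand":1,"tx":0,"ty":0,"tz":10,"wx":0,"wy":0,"wz":0}
  ]
}}

```text
t: 3.18
position: [457.9, -22.8, 90.2]
eef_rot: [-3.14, 0.003, -3.11]
force: [-0.1, 1.1, 0.5]
gripper_width: 85.0
```

```bash
python3 -c "
from h import *
plan(455,-15.5,18,2.5,4)
c=vision.capture('side');save(cv2.resize(c['img'][160:280,160:320],None,fx=4,fy=4,interpolation=2),'s1.png')"
```

```text
t 3.18 p [457.9 -22.8  90.2] yaw-180 1.82 w 85.0 F [-0.1  1.1  0.5]
  t [ 0.7  1.9 18.1] w [-0.02  0.05 -0.17]
  t [ 0.7  1.9 18.1] w [-0.02  0.05 -0.17]
  t [ 0.7  1.9 18.1] w [-0.02  0.05 -0.17]
  t [ 0.7  1.9 18.1] w [-0.02  0.05 -0.17]
```

View pics/s1.png

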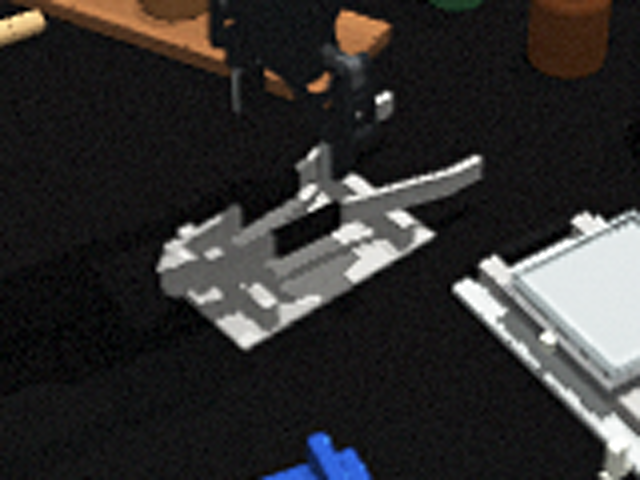

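Call:
{"method": "drive_tool", "body": {
  "moves": [
    {"hand":1,"tx":2,"ty":6,"tz":10,"wx":0,"wy":0,"wz":-0.5},
    {"hand":1,"tx":0,"ty":0,"tz":0,"wx":0,"wy":0,"wz":0}
  ]
}}

```text
t: 3.4
position: [454.3, -16.5, 77.5]
eef_rot: [-3.14, 0.001, -3.1]
force: [0.3, -0.1, -0.5]
gripper_width: 85.5
```

```bash
python3 -c "
from h import *
c=vision.capture('side')
P=[(455+dx,-15.5-26+2.5*dx/57,41) for dx in(-27,0,27)]
print((proj(c,P)-160)*4, proj(c,[(460.2-60,-19.9-50,30),(460.2+85,-70+4,6),(460.2-85,-74,6)])*4-640)
plan(455,-15.5,18,2.5,4)"
```

```text
[[277.8444004  249.11626978]
 [309.38855475 231.48087311]
 [340.19879463 214.24713898]] [[267.92678769 301.58603457]
 [434.01471854 233.75439963]
 [241.84147603 347.51572455]]
t 3.45 p [455.5 -16.7  78.7] yaw-180 2.39 w 85.3 F [ 0.5  0.2 -0.1]
  t [ 0.2  0.3 15.2] w [-0.04  0.04 -0.03]
  t [ 0.1  0.3 15.2] w [-0.04  0.04 -0.03]
  t [ 0.1  0.3 15.2] w [-0.04  0.04 -0.03]
  t [ 0.1  0.3 15.2] w [-0.04  0.04 -0.03]
```

Call:
{"method": "drive_tool", "body": {
  "moves": [
    {"hand":1,"tx":0,"ty":0.5,"tz":16,"wx":0,"wy":0,"wz":0},
    {"hand":1,"tx":0,"ty":0.5,"tz":16,"wx":0,"wy":0,"wz":0},
    {"hand":1,"tx":0,"ty":0,"tz":16,"wx":0,"wy":0,"wz":0},
    {"hand":1,"tx":0,"ty":0,"tz":8,"wx":0,"wy":0,"wz":0},
    {"hand":1,"tx":0,"ty":0,"tz":2,"wx":0,"wy":0,"wz":0}
  ]
}}

```text
t: 3.87
position: [460.5, -11.7, 24.2]
eef_rot: [-3.138, 0.015, -3.092]
force: [-0.4, 0.0, 0.4]
gripper_width: 85.9
```

```bash
python3 -c "
from h import *
plan(455,-15.5,18,2.5,1)"
```

```text
t 3.87 p [460.5 -11.7  24.2] yaw-180 2.86 w 85.9 F [-0.4  0.   0.4]
  t [ 5.8 -3.5  6.2] w [-0.22  0.83  0.36]
```

Call:
{"method": "drive_tool", "body": {
  "moves": [
    {"hand":1,"tx":5.5,"ty":-3.5,"tz":6,"wx":-0.2,"wy":0.8,"wz":0.3},
    {"hand":1,"tx":0,"ty":0,"tz":0,"wx":0,"wy":0,"wz":0}
  ]
}}

```text
t: 4.03
position: [455.2, -14.6, 18.5]
eef_rot: [-3.141, -0.0, -3.095]
force: [0.8, 0.6, 0.2]
gripper_width: 85.5
```

```bash
python3 -c "
from h import *
plan(455,-15.5,18,2.5,1)"
```

```text
t 4.03 p [455.2 -14.6  18.5] yaw-180 2.68 w 85.5 F [0.8 0.6 0.2]
  t [ 0.2 -0.8  0.5] w [-0.01 -0.    0.18]
```

Call:
{"method": "drive_tool", "body": {
  "moves": [
    {"hand":0.62,"tx":0,"ty":0,"tz":0,"wx":0,"wy":0,"wz":0},
    {"hand":0.62,"tx":0,"ty":0,"tz":0,"wx":0,"wy":0,"wz":0},
    {"hand":0.6,"tx":0,"ty":0,"tz":0,"wx":0,"wy":0,"wz":0},
    {"hand":0.58,"tx":0,"ty":0,"tz":0,"wx":0,"wy":0,"wz":0},
    {"hand":0.565,"tx":0,"ty":0,"tz":0,"wx":0,"wy":0,"wz":0}
  ],
  "force": 35
}}

```text
t: 4.45
position: [457.4, -15.1, 21.1]
eef_rot: [-3.141, 0.004, -3.095]
force: [0.7, 0.2, -1.7]
gripper_width: 48.3
```

Call:
{"method": "drive_tool", "body": {
  "moves": [
    {"hand":0.565,"tx":0,"ty":0,"tz":0,"wx":0,"wy":0,"wz":0},
    {"hand":0.565,"tx":0,"ty":0,"tz":0,"wx":0,"wy":0,"wz":0}
  ]
}}

```text
t: 4.62
position: [457.4, -15.2, 21.3]
eef_rot: [-3.141, 0.005, -3.096]
force: [0.6, -0.8, -1.4]
gripper_width: 48.0
```

Call:
{"method": "drive_tool", "body": {
  "moves": [
    {"hand":0.565,"tx":0,"ty":0,"tz":-12,"wx":0,"wy":0,"wz":0},
    {"hand":0.565,"tx":0,"ty":0,"tz":-16,"wx":0,"wy":0,"wz":0},
    {"hand":0.565,"tx":0,"ty":0,"tz":-16,"wx":0,"wy":0,"wz":0},
    {"hand":0.565,"tx":0,"ty":0,"tz":-16,"wx":0,"wy":0,"wz":0},
    {"hand":0.565,"tx":0,"ty":0,"tz":-8,"wx":0,"wy":0,"wz":0}
  ]
}}

```text
t: 5.03
position: [452.7, -14.8, 87.7]
eef_rot: [3.141, -0.005, -3.096]
force: [0.7, 1.4, -0.9]
gripper_width: 48.6
```

```bash
python3 -c "
from h import *
a=vision.capture('side');b=vision.capture('top')
M=np.zeros((420,800,3),np.uint8)
M[:,:480]=cv2.resize(a['img'][145:250,180:300],(480,420),interpolation=2)
M[:,480:]=cv2.resize(b['img'][160:265,220:300],(320,420),interpolation=2)
save(M,'m2.png')
plan(431,282,110,50,15)"
```

```text
t 5.13 p [453.3 -14.9  87.6] yaw-180 2.62 w 48.4 F [ 0.1  0.  -1.8]
  t [ 0.6 19.8 -1.5] w [ 0.01 -0.01 -3.16]
  t [-0.5 19.8 -1.5] w [ 0.01 -0.01 -3.16]
  t [-1.6 19.8 -1.5] w [ 0.01 -0.01 -3.16]
  t [-2.7 19.7 -1.5] w [ 0.01 -0.01 -3.16]
  t [-3.8 19.5 -1.5] w [ 0.01 -0.01 -3.16]
  t [-4.8 19.2 -1.5] w [ 0.01 -0.01 -3.16]
  t [-5.9 19.  -1.5] w [ 0.01 -0.01 -3.16]
  t [-6.9 18.6 -1.5] w [ 0.01 -0.01 -3.16]
  t [-7.9 18.2 -1.5] w [ 0.01 -0.01 -3.16]
  t [-8.9 17.7 -1.5] w [ 0.01 -0.01 -3.16]
  t [-9.9 17.2 -1.5] w [ 0.01 -0.01 -3.16]
  t [-10.8  16.6  -1.5] w [ 0.01 -0.01 -3.16]
  t [-11.7  16.   -1.5] w [ 0.01 -0.01 -3.16]
  t [-12.6  15.3  -1.5] w [ 0.01 -0.01 -3.16]
  t [-13.4  14.6  -1.5] w [ 0.01 -0.01 -3.16]
```

View pics/m2.png

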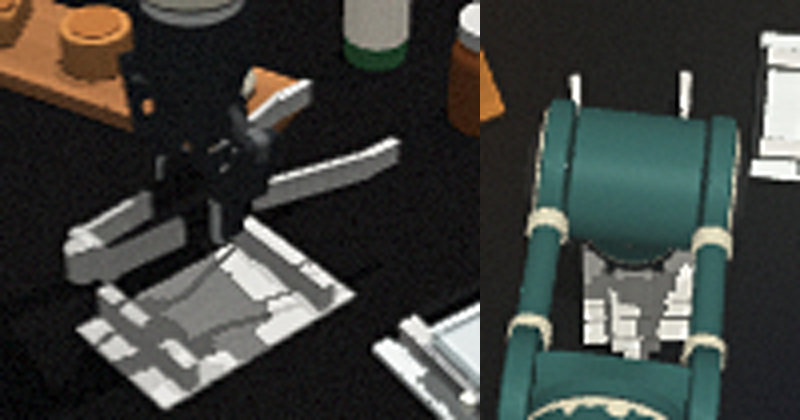

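```bash
python3 -c "
from h import *
a=vision.capture('side');b=vision.capture('top')
def tri(ua,ub):
    o1,d1=ray(a,[ua]);o2,d2=ray(b,[ub]);d1=d1[0]/np.linalg.norm(d1);d2=d2[0]/np.linalg.norm(d2)
    s=np.linalg.lstsq(np.c_[d1,-d2],o2-o1,rcond=None)[0]; p,q=o1+s[0]*d1,o2+s[1]*d2
    return np.round((p+q)/2,1),round(np.linalg.norm(p-q),1)
print(tri((279.6,180),(270.9,177.9)), tri((256.8,166),(243.6,178.2)))
print(atz(b,[(270.9,177.9),(243.6,178.2)],119))
"
```

```text
(array([589.8, -53.9, 114. ]), np.float64(1.9)) (array([584.9,  36.7, 113. ]), np.float64(2.7))
[[587.98686902 -53.17990785 119.        ]
 [584.77054882  35.76425195 119.        ]]
```

```bash
cat > ov.py <<'E'
from h import *
a=vision.capture('side');b=vision.capture('top')
M=np.zeros((600,800,3),np.uint8)
for k,(c,x,y) in enumerate(((b,126,184),(a,160,132))):
    I=cv2.resize(c['img'][y:y+30,x:x+40],(400,300),interpolation=cv2.INTER_CUBIC)
    M[k*300:k*300+300,:400]=I
    for j,th in enumerate((44,)):
        J=I.copy();t=np.radians(th);ux=np.array([np.cos(t),np.sin(t),0]);uy=np.array([-ux[1],ux[0],0])
        o=np.array([508.5,375,0])
        for z in(18,56):
            P=[o+30*(sx*ux+sy*uy)+[0,0,z] for sx,sy in((1,1),(1,-1),(-1,-1),(-1,1))]
            q=((proj(c,P)+.5-[x,y])*10).astype(np.int32)
            cv2.polylines(J,[q],True,(255,0,255) if z>20 else (0,255,255),1)
        M[k*300:k*300+300,400:]=J
save(M,'ov.png')
E
python3 ov.py
```

```text
(no output)
```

View pics/ov.png

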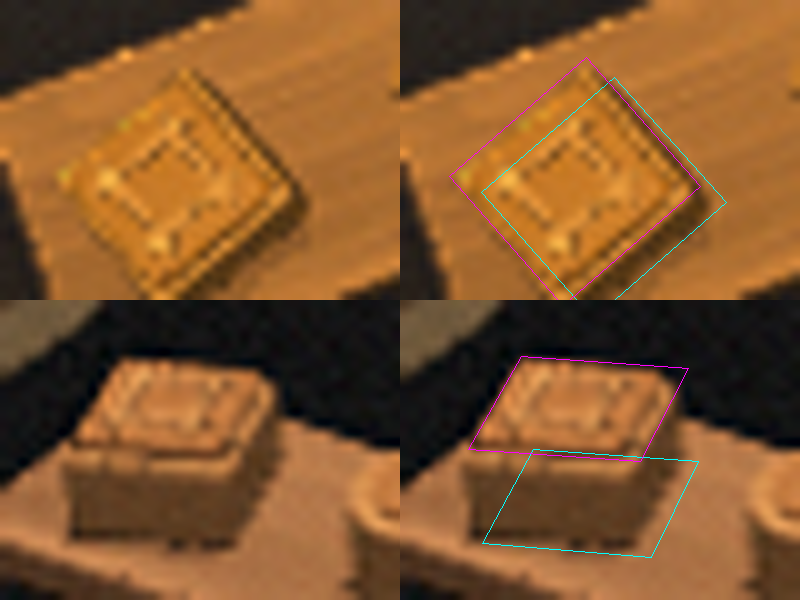

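```bash
python3 -c "
from h import *
plan(423.4,291.9,105,45,14)"
```

```text
t 5.33 p [450.9 -14.7  85. ] yaw-180 2.62 w 48.4 F [ 0.4  0.5 -1.5]
  t [ 1.  22.  -1.4] w [ 0.02 -0.03 -3.03]
  t [-0.2 22.  -1.4] w [ 0.02 -0.03 -3.03]
  t [-1.4 21.9 -1.4] w [ 0.02 -0.03 -3.03]
  t [-2.5 21.8 -1.4] w [ 0.02 -0.03 -3.03]
  t [-3.7 21.7 -1.4] w [ 0.02 -0.03 -3.03]
  t [-4.8 21.5 -1.4] w [ 0.02 -0.03 -3.03]
  t [-5.9 21.2 -1.4] w [ 0.02 -0.03 -3.03]
  t [-7.  20.8 -1.4] w [ 0.02 -0.03 -3.03]
  t [-8.1 20.4 -1.4] w [ 0.02 -0.03 -3.03]
  t [-9.2 20.  -1.4] w [ 0.02 -0.03 -3.03]
  t [-10.2  19.5  -1.4] w [ 0.02 -0.03 -3.03]
  t [-11.3  18.9  -1.4] w [ 0.02 -0.03 -3.03]
  t [-12.2  18.3  -1.4] w [ 0.02 -0.03 -3.03]
  t [-13.2  17.6  -1.4] w [ 0.02 -0.03 -3.03]
```

Call:
{"method": "drive_tool", "body": {
  "moves": [
    {"hand":0.565,"tx":1,"ty":15,"tz":-5,"wx":0,"wy":0,"wz":-2},
    {"hand":0.565,"tx":0,"ty":22,"tz":-4,"wx":0,"wy":0,"wz":-3},
    {"hand":0.565,"tx":-1.5,"ty":22,"tz":-3,"wx":0,"wy":0,"wz":-3},
    {"hand":0.565,"tx":-2.5,"ty":22,"tz":-2,"wx":0,"wy":0,"wz":-3},
    {"hand":0.565,"tx":-3.5,"ty":22,"tz":-1.5,"wx":0,"wy":0,"wz":-3}
  ]
}}

```text
t: 5.75
position: [438.4, 88.1, 95.0]
eef_rot: [3.137, -0.019, -2.849]
force: [0.6, 0.7, -1.9]
gripper_width: 48.3
```

Call:
{"method": "drive_tool", "body": {
  "moves": [
    {"hand":0.565,"tx":-5,"ty":21.5,"tz":-1.5,"wx":0,"wy":0,"wz":-3},
    {"hand":0.565,"tx":-6,"ty":21,"tz":-1.5,"wx":0,"wy":0,"wz":-3},
    {"hand":0.565,"tx":-7,"ty":21,"tz":-1.5,"wx":0,"wy":0,"wz":-3},
    {"hand":0.565,"tx":-8,"ty":20.5,"tz":-1.5,"wx":0,"wy":0,"wz":-3},
    {"hand":0.565,"tx":-9,"ty":20,"tz":-1.5,"wx":0,"wy":0,"wz":-3}
  ]
}}

```text
t: 6.17
position: [424.8, 201.8, 96.7]
eef_rot: [3.129, -0.027, -2.574]
force: [0.7, -0.6, -2.2]
gripper_width: 48.2
```

```bash
python3 -c "
from h import *
plan(423.4,291.9,105,45,4)"
```

```text
t 6.17 p [424.8 201.8  96.7] yaw-180 32.51 w 48.2 F [ 0.7 -0.6 -2.2]
  t [-11.7  19.2  -2.2] w [ 0.22 -0.37 -3.12]
  t [-12.8  18.5  -2.1] w [ 0.22 -0.37 -3.12]
  t [-13.8  17.8  -2.1] w [ 0.22 -0.37 -3.12]
  t [-14.8  17.   -2.1] w [ 0.22 -0.37 -3.12]
```

Call:
{"method": "drive_tool", "body": {
  "moves": [
    {"hand":0.565,"tx":-11.5,"ty":19,"tz":-2,"wx":0.3,"wy":-0.5,"wz":-3},
    {"hand":0.565,"tx":-13,"ty":18.5,"tz":-2,"wx":0.3,"wy":-0.5,"wz":-3},
    {"hand":0.565,"tx":-14,"ty":17,"tz":-2,"wx":0.2,"wy":-0.4,"wz":-3},
    {"hand":0.565,"tx":-10,"ty":12,"tz":-2,"wx":0.2,"wy":-0.4,"wz":-2},
    {"hand":0.565,"tx":0,"ty":0,"tz":0,"wx":0,"wy":0,"wz":0}
  ]
}}

```text
t: 6.58
position: [419.5, 290.3, 98.5]
eef_rot: [3.141, -0.002, -2.367]
force: [0.3, -0.4, -0.1]
gripper_width: 48.4
```

```bash
python3 -c "
from h import *
plan(423.4,291.9,70,45,1)"
```

```text
t 6.58 p [419.5 290.3  98.5] yaw-180 44.37 w 48.4 F [ 0.3 -0.4 -0.1]
  t [-4.  -1.5 28.5] w [ 0.01 -0.13 -0.63]
```

Call:
{"method": "drive_tool", "body": {
  "moves": [
    {"hand":0.565,"tx":-2,"ty":-1,"tz":13,"wx":0,"wy":0,"wz":-0.5},
    {"hand":0.565,"tx":-2,"ty":-0.5,"tz":13,"wx":0,"wy":0,"wz":0},
    {"hand":0.565,"tx":0,"ty":0,"tz":10,"wx":0,"wy":0,"wz":0},
    {"hand":0.565,"tx":0,"ty":0,"tz":0,"wx":0,"wy":0,"wz":0}
  ]
}}

```text
t: 6.92
position: [421.3, 290.9, 57.9]
eef_rot: [3.141, -0.008, -2.357]
force: [-0.9, -0.9, -1.1]
gripper_width: 48.1
```

```bash
cat > look.py <<'E'
from h import *
import sys
a=vision.capture('side');b=vision.capture('top')
plan(423.4,291.9,24,45,1)
M=np.zeros((600,800,3),np.uint8)
M[:,:400]=cv2.resize(b['img'][178:238,122:162],(400,600),interpolation=cv2.INTER_CUBIC)
M[:,400:]=cv2.resize(a['img'][130:190,160:200],(400,600),interpolation=cv2.INTER_CUBIC)
save(M,sys.argv[1])
E
python3 look.py lk1.png
```

```text
t 7.02 p [422.3 291.4  59.6] yaw-180 44.95 w 48.5 F [ 0.4 -0.2 -0.4]
  t [-1.3 -0.4 35.6] w [ 0.01 -0.32 -0.05]
```

View pics/lk1.png

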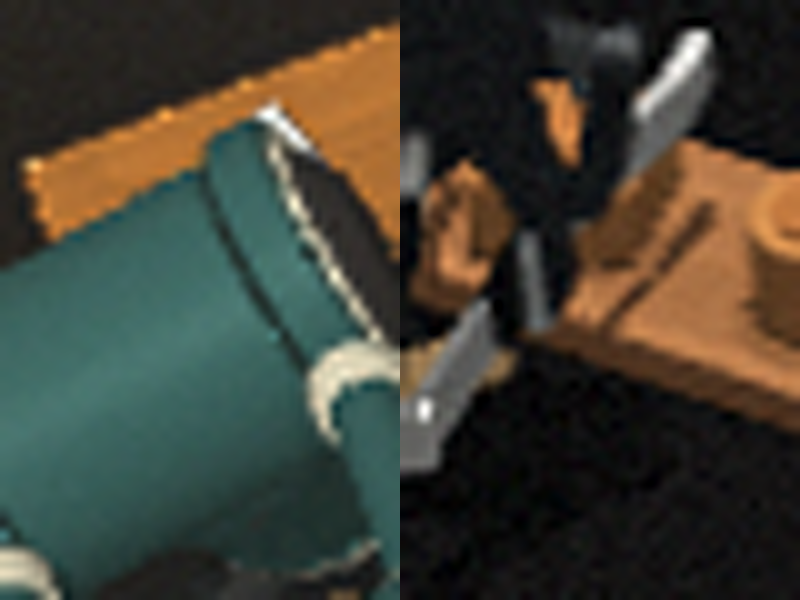

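```bash
cat >> h.py <<'E'
def tri(a,ua,b,ub):
    o1,d1=ray(a,[ua]);o2,d2=ray(b,[ub]);d1=d1[0]/np.linalg.norm(d1);d2=d2[0]/np.linalg.norm(d2)
    s=np.linalg.lstsq(np.c_[d1,-d2],o2-o1,rcond=None)[0]; p,q=o1+s[0]*d1,o2+s[1]*d2
    return np.round((p+q)/2,1),round(np.linalg.norm(p-q),1)
E
python3 -c "
from h import *
a=vision.capture('side');b=vision.capture('top')
print(tri(a,(190.7,133),b,(148.7,188.3)), proj(a,[(549.5,353.6,87.6)]),proj(b,[(549.5,353.6,87.6)]))
# cake corners tri: right corner top (top view 298,185 ; side 272,378)
print(tri(a,(160+27.5-.5,132+7.9-.5),b,(126+29.8-.5,184+18.5-.5)),tri(a,(160+12.2-.5,132+6-.5),b,(126+18.5-.5,184+7-.5)))
plan(423.4,291.9,24,45,3)
"
```

```text
(array([549.1, 350.1,  89. ]), np.float64(0.4)) [[190.25179346 132.92379497]] [[147.8052832  188.17726674]]
(array([509.8, 321.4,  91.7]), np.float64(14.7)) (array([519.9, 379.2,  74.1]), np.float64(51.4))
t 7.12 p [423.7 292.4  61.2] yaw-180 44.96 w 48.2 F [ 0.4 -0.1 -1.6]
  t [ 0.1 -0.  12.4] w [-0.01 -0.04 -0.01]
  t [ 0.2 -0.  12.4] w [-0.01 -0.04 -0.01]
  t [ 0.2 -0.  12.4] w [-0.01 -0.04 -0.01]
```

Call:
{"method": "drive_tool", "body": {
  "moves": [
    {"hand":0.565,"tx":0,"ty":2.5,"tz":9,"wx":0,"wy":0,"wz":0},
    {"hand":0.565,"tx":0,"ty":0,"tz":9,"wx":0,"wy":0,"wz":0},
    {"hand":0.565,"tx":0,"ty":0,"tz":0,"wx":0,"wy":0,"wz":0}
  ]
}}

```text
t: 7.37
position: [423.8, 294.9, 44.2]
eef_rot: [-3.14, 0.003, -2.358]
force: [-0.6, -0.1, -1.8]
gripper_width: 48.1
```

```bash
python3 -c "
from h import *
plan(421.7,293.7,24,45,2)"
```

```text
t 7.37 p [423.8 294.9  44.2] yaw-180 44.89 w 48.1 F [-0.6 -0.1 -1.8]
  t [ 1.2  0.4 10.1] w [-0.05  0.09 -0.06]
  t [ 1.2  0.3 10.1] w [-0.05  0.09 -0.06]
```

Call:
{"method": "drive_tool", "body": {
  "moves": [
    {"hand":0.565,"tx":1,"ty":0.5,"tz":10,"wx":0,"wy":0,"wz":0},
    {"hand":0.565,"tx":1,"ty":0,"tz":9,"wx":0,"wy":0,"wz":0},
    {"hand":0.565,"tx":0,"ty":0,"tz":0,"wx":0,"wy":0,"wz":0}
  ]
}}

```text
t: 7.62
position: [422.1, 293.9, 23.5]
eef_rot: [-3.14, 0.004, -2.358]
force: [-2.5, -0.0, -0.4]
gripper_width: 48.5
```

```bash
python3 -c "
from h import *
plan(421.7,293.7,24,45,2)"
```

```text
t 7.62 p [422.1 293.9  23.5] yaw-180 44.89 w 48.5 F [-2.5 -0.  -0.4]
  t [ 0.2  0.1 -0.2] w [-0.06  0.11 -0.05]
  t [ 0.2  0.1 -0.2] w [-0.06  0.11 -0.05]
```

Call:
{"method": "drive_tool", "body": {
  "moves": [
    {"hand":0.53,"tx":0,"ty":0,"tz":0,"wx":0,"wy":0,"wz":0},
    {"hand":0.5,"tx":0,"ty":0,"tz":0,"wx":0,"wy":0,"wz":0},
    {"hand":0.47,"tx":0,"ty":0,"tz":0,"wx":0,"wy":0,"wz":0},
    {"hand":0.44,"tx":0,"ty":0,"tz":0,"wx":0,"wy":0,"wz":0},
    {"hand":0.4,"tx":0,"ty":0,"tz":0,"wx":0,"wy":0,"wz":0}
  ],
  "force": 35
}}

```text
t: 8.03
position: [421.4, 293.3, 22.5]
eef_rot: [-3.14, 0.001, -2.358]
force: [0.0, -1.1, -1.8]
gripper_width: 39.1
```

Call:
{"method": "drive_tool", "body": {
  "moves": [
    {"hand":0.4,"tx":0,"ty":0,"tz":0,"wx":0,"wy":0,"wz":0},
    {"hand":0.4,"tx":0,"ty":0,"tz":0,"wx":0,"wy":0,"wz":0}
  ]
}}

```text
t: 8.2
position: [421.5, 293.3, 22.8]
eef_rot: [-3.14, 0.002, -2.358]
force: [0.8, 0.0, -2.6]
gripper_width: 39.2
```

```bash
python3 -c "
from h import *
plan(421.7,293.7,24,45,2)"
```

```text
t 8.2 p [421.5 293.3  22.8] yaw-180 44.89 w 39.2 F [ 0.8  0.  -2.6]
  t [-0.2  0.1 -0.6] w [-0.05  0.04 -0.05]
  t [-0.2  0.1 -0.6] w [-0.05  0.04 -0.05]
```

Call:
{"method": "drive_tool", "body": {
  "moves": [
    {"hand":0.4,"tx":0,"ty":0,"tz":-5,"wx":0,"wy":0,"wz":0},
    {"hand":0.4,"tx":0,"ty":0,"tz":-10,"wx":0,"wy":0,"wz":0},
    {"hand":0.4,"tx":0,"ty":0,"tz":-12,"wx":0,"wy":0,"wz":0},
    {"hand":0.4,"tx":0,"ty":0,"tz":-10,"wx":0,"wy":0,"wz":0},
    {"hand":0.4,"tx":0,"ty":0,"tz":-4,"wx":0,"wy":0,"wz":0}
  ]
}}

```text
t: 8.62
position: [419.7, 292.4, 65.8]
eef_rot: [-3.141, -0.003, -2.358]
force: [0.6, -0.2, -1.8]
gripper_width: 39.0
```

```bash
python3 look.py lk2.png
```

```text
t 8.72 p [420.  292.6  65.5] yaw-180 44.9 w 39.2 F [-0.5 -0.7 -2.3]
  t [-2.  -2.8 41.5] w [-0.05 -0.1  -0.1 ]
```

View pics/lk2.png

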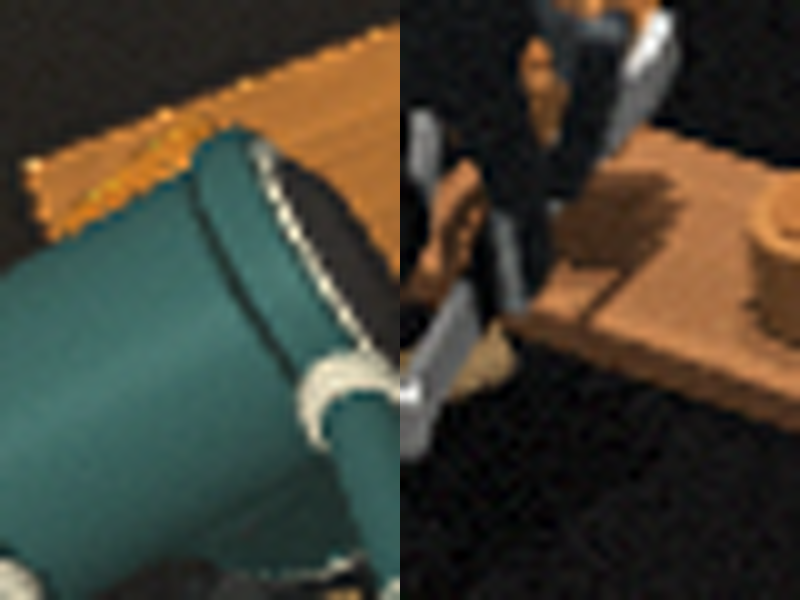

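```bash
python3 - <<'E'
from h import *
a=vision.capture('side');b=vision.capture('top')
s=bot.observe();p=np.array(s["position"])
q=atz(b,[(122+21-.5,178+12.2-.5),(122+6-.5,178+20-.5)],p[2]+33.2)-p
f=np.array([.707,.707,0]);l=np.array([-.707,.707,0]); print("corner fwd/lat",np.round(q@f,1),np.round(q@l,1))
M=np.zeros((600,800,3),np.uint8)
for k,(c,x,y) in enumerate(((b,290,160),(a,278,205))):
    I=cv2.resize(c['img'][y:y+50,x:x+66],(528,400),interpolation=cv2.INTER_CUBIC)[:300 if k==0 else 400]
    t=np.radians(-3.7);ux=np.array([np.cos(t),np.sin(t),0]);uy=np.array([-ux[1],ux[0],0]);o=np.array([577.5,-215,0])
    J=cv2.resize(c['img'][y:y+50,x:x+66],(528,400),interpolation=cv2.INTER_CUBIC)
    for z,h in((53,52),):
        P=[o+h*(sx*ux+sy*uy)+[0,0,z] for sx,sy in((1,1),(1,-1),(-1,-1),(-1,1))]
        cv2.polylines(J,[((proj(c,P)+.5-[x,y])*8).astype(np.int32)],True,(255,0,255),1)
    J=cv2.resize(J,(396,300)) if 0 else J
    if k==0: M[:400,:400]=J[:,:400]
    else: M[:400,400:800]=J[:,60:460]
save(M[:400],'well.png')
plan(457.7,-207.5,130,-3.7,20)
E
```

```text
corner fwd/lat [141.3 155.5] [-33.3  19.2]
t 8.82 p [418.8 291.8  63.9] yaw-180 44.9 w 39.3 F [-0.2 -0.1 -3.4]
  t [ 16.3 -19.1  -3.2] w [-0.01 -0.01  2.43]
  t [ 15.4 -19.7  -3.2] w [-0.01 -0.01  2.43]
  t [ 14.6 -20.4  -3.2] w [-0.01 -0.01  2.43]
  t [ 13.7 -21.   -3.2] w [-0.01 -0.01  2.43]
  t [ 12.8 -21.5  -3.2] w [-0.01 -0.01  2.43]
  t [ 11.9 -22.1  -3.3] w [-0.01 -0.01  2.43]
  t [ 10.9 -22.5  -3.3] w [-0.01 -0.01  2.43]
  t [ 10.  -23.   -3.3] w [-0.01 -0.01  2.43]
  t [  9.  -23.4  -3.3] w [-0.01 -0.01  2.43]
  t [  8.  -23.7  -3.3] w [-0.01 -0.01  2.43]
  t [  7.  -24.1  -3.3] w [-0.01 -0.01  2.43]
  t [  5.9 -24.3  -3.3] w [-0.01 -0.01  2.43]
  t [  4.9 -24.6  -3.3] w [-0.01 -0.01  2.43]
  t [  3.9 -24.7  -3.3] w [-0.01 -0.01  2.43]
  t [  2.8 -24.9  -3.3] w [-0.01 -0.01  2.43]
  t [  1.7 -25.   -3.3] w [-0.01 -0.01  2.43]
  t [  0.7 -25.   -3.3] w [-0.01 -0.01  2.43]
  t [ -0.4 -25.   -3.3] w [-0.01 -0.01  2.43]
  t [ -1.4 -25.   -3.3] w [-0.01 -0.01  2.43]
  t [ -2.5 -24.9  -3.3] w [-0.01 -0.01  2.43]
```

View pics/well.png

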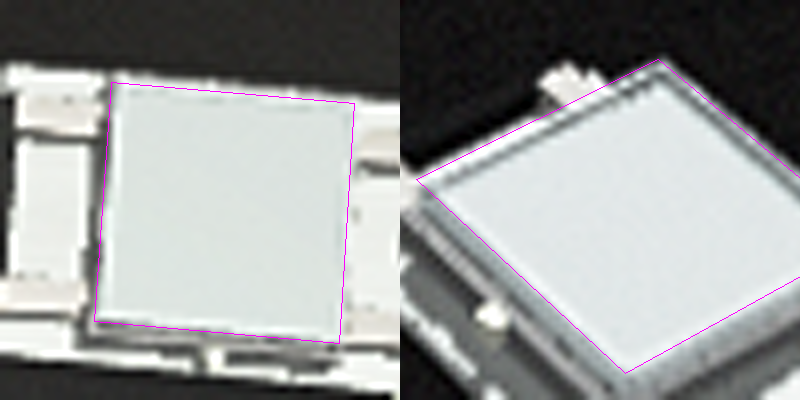

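Call:
{"method": "drive_tool", "body": {
  "moves": [
    {"hand":0.4,"tx":0,"ty":0,"tz":-8,"wx":0,"wy":0,"wz":0},
    {"hand":0.4,"tx":3,"ty":-3,"tz":-14,"wx":0,"wy":0,"wz":0.5},
    {"hand":0.4,"tx":7,"ty":-8,"tz":-14,"wx":0,"wy":0,"wz":1},
    {"hand":0.4,"tx":12,"ty":-14,"tz":-10,"wx":0,"wy":0,"wz":2},
    {"hand":0.4,"tx":15,"ty":-19,"tz":-5,"wx":0,"wy":0,"wz":2.4}
  ]
}}

```text
t: 9.23
position: [418.4, 234.4, 113.9]
eef_rot: [3.14, -0.013, -2.46]
force: [0.4, -0.1, -2.4]
gripper_width: 39.1
```

```bash
python3 -c "
from h import *
plan(457.7,-207.5,120,-3.7,18)"
```

```text
t 9.23 p [418.4 234.4 113.9] yaw-180 39.08 w 39.1 F [ 0.4 -0.1 -2.4]
  t [ 13.8 -20.4  -0.2] w [-0.01 -0.04  2.38]
  t [ 12.9 -21.   -0.2] w [-0.01 -0.04  2.38]
  t [ 12.  -21.5  -0.2] w [-0.01 -0.04  2.38]
  t [ 11.1 -22.   -0.2] w [-0.01 -0.04  2.38]
  t [ 10.2 -22.4  -0.2] w [-0.01 -0.04  2.38]
  t [  9.3 -22.8  -0.3] w [-0.01 -0.04  2.38]
  t [  8.3 -23.2  -0.3] w [-0.01 -0.04  2.38]
  t [  7.4 -23.5  -0.3] w [-0.01 -0.04  2.38]
  t [  6.4 -23.8  -0.3] w [-0.01 -0.04  2.38]
  t [  5.4 -24.1  -0.3] w [-0.01 -0.04  2.38]
  t [  4.4 -24.3  -0.3] w [-0.01 -0.04  2.38]
  t [  3.4 -24.4  -0.3] w [-0.01 -0.04  2.38]
  t [  2.4 -24.5  -0.3] w [-0.01 -0.04  2.38]
  t [  1.3 -24.6  -0.3] w [-0.01 -0.04  2.38]
  t [  0.3 -24.6  -0.3] w [-0.01 -0.04  2.38]
  t [ -0.7 -24.6  -0.3] w [-0.01 -0.04  2.38]
  t [ -1.7 -24.6  -0.3] w [-0.01 -0.04  2.38]
  t [ -2.7 -24.5  -0.3] w [-0.01 -0.04  2.38]
```

Call:
{"method": "drive_tool", "body": {
  "moves": [
    {"hand":0.4,"tx":14,"ty":-20.5,"tz":0,"wx":0,"wy":0,"wz":2.4},
    {"hand":0.4,"tx":13,"ty":-21,"tz":0,"wx":0,"wy":0,"wz":2.4},
    {"hand":0.4,"tx":12,"ty":-21.5,"tz":0,"wx":0,"wy":0,"wz":2.4},
    {"hand":0.4,"tx":11,"ty":-22,"tz":0,"wx":0,"wy":0,"wz":2.4},
    {"hand":0.4,"tx":10,"ty":-22.5,"tz":0,"wx":0,"wy":0,"wz":2.4}
  ]
}}

```text
t: 9.65
position: [428.9, 107.4, 117.1]
eef_rot: [-3.14, -0.012, -2.676]
force: [1.4, -0.7, -3.0]
gripper_width: 39.1
```

Call:
{"method": "drive_tool", "body": {
  "moves": [
    {"hand":0.4,"tx":9,"ty":-23,"tz":0,"wx":0,"wy":0,"wz":2.4},
    {"hand":0.4,"tx":8,"ty":-23,"tz":0,"wx":0,"wy":0,"wz":2.4},
    {"hand":0.4,"tx":7,"ty":-23.5,"tz":0,"wx":0,"wy":0,"wz":2.4},
    {"hand":0.4,"tx":6,"ty":-24,"tz":0,"wx":0,"wy":0,"wz":2.4},
    {"hand":0.4,"tx":5,"ty":-24,"tz":0,"wx":0,"wy":0,"wz":2.4}
  ]
}}

```text
t: 10.07
position: [437.4, -21.0, 117.8]
eef_rot: [-3.139, -0.014, -2.895]
force: [0.4, -1.2, -3.1]
gripper_width: 39.0
```

```bash
python3 -c "
from h import *
plan(457.7,-207.5,115,-3.7,8)"
```

```text
t 10.07 p [437.4 -21.  117.8] yaw-180 14.12 w 39.0 F [ 0.4 -1.2 -3.1]
  t [  3.2 -23.2   0.5] w [-0.04 -0.09  2.23]
  t [  2.3 -23.3   0.4] w [-0.04 -0.09  2.23]
  t [  1.4 -23.4   0.4] w [-0.04 -0.09  2.23]
  t [  0.5 -23.4   0.4] w [-0.04 -0.09  2.23]
  t [ -0.4 -23.4   0.4] w [-0.04 -0.09  2.23]
  t [ -1.3 -23.4   0.4] w [-0.04 -0.09  2.23]
  t [ -2.2 -23.3   0.4] w [-0.04 -0.09  2.23]
  t [ -3.1 -23.2   0.4] w [-0.04 -0.09  2.23]
```

Call:
{"method": "drive_tool", "body": {
  "moves": [
    {"hand":0.4,"tx":3,"ty":-23,"tz":0.5,"wx":0,"wy":-0.1,"wz":2.3},
    {"hand":0.4,"tx":2.5,"ty":-23,"tz":0.5,"wx":0,"wy":-0.1,"wz":2.3},
    {"hand":0.4,"tx":1.5,"ty":-23.5,"tz":0.5,"wx":0,"wy":-0.1,"wz":2.3},
    {"hand":0.4,"tx":0.5,"ty":-23.5,"tz":0.5,"wx":0,"wy":-0.1,"wz":2.3},
    {"hand":0.4,"tx":-0.5,"ty":-20,"tz":0.5,"wx":0,"wy":-0.1,"wz":2.3}
  ]
}}

```text
t: 10.48
position: [446.8, -140.2, 115.7]
eef_rot: [-3.137, -0.007, -3.107]
force: [0.2, -0.1, -2.8]
gripper_width: 38.9
```

Call:
{"method": "drive_tool", "body": {
  "moves": [
    {"hand":0.4,"tx":-1.5,"ty":-16,"tz":0.5,"wx":0,"wy":-0.1,"wz":2.2},
    {"hand":0.4,"tx":-2,"ty":-14,"tz":0.5,"wx":0,"wy":-0.1,"wz":2},
    {"hand":0.4,"tx":-2,"ty":-8,"tz":0,"wx":0,"wy":0,"wz":1},
    {"hand":0.4,"tx":0,"ty":0,"tz":0,"wx":0,"wy":0,"wz":0}
  ]
}}

```text
t: 10.82
position: [451.4, -183.9, 114.5]
eef_rot: [-3.136, -0.005, 3.074]
force: [1.1, -0.6, -2.5]
gripper_width: 38.6
```

```bash
python3 -c "
from h import *
plan(457.7,-207.5,90,-3.7,2)"
```

```text
t 10.82 p [ 451.4 -183.9  114.5] yaw-180 -3.87 w 38.6 F [ 1.1 -0.6 -2.5]
  t [ -4.  -11.5  12.3] w [-0.15 -0.13 -0.09]
  t [ -3.9 -11.5  12.3] w [-0.15 -0.13 -0.09]
```

Call:
{"method": "drive_tool", "body": {
  "moves": [
    {"hand":0.4,"tx":-3,"ty":-10,"tz":8,"wx":-0.1,"wy":-0.1,"wz":0},
    {"hand":0.4,"tx":-3,"ty":-9,"tz":12,"wx":-0.1,"wy":-0.1,"wz":0},
    {"hand":0.4,"tx":-2,"ty":-4,"tz":12,"wx":0,"wy":0,"wz":0},
    {"hand":0.4,"tx":0,"ty":0,"tz":6,"wx":0,"wy":0,"wz":0},
    {"hand":0.4,"tx":0,"ty":0,"tz":0,"wx":0,"wy":0,"wz":0}
  ]
}}

```text
t: 11.23
position: [458.0, -207.8, 72.5]
eef_rot: [-3.142, -0.002, 3.079]
force: [0.3, 0.4, -3.0]
gripper_width: 38.8
```

```bash
cat > lw.py <<'E'
from h import *
import sys
a=vision.capture('side');b=vision.capture('top')
plan(457.7,-207.5,48,-3.7,2)
M=np.zeros((480,800,3),np.uint8)
M[:,:400]=cv2.resize(b['img'][155:215,290:340],(400,480),interpolation=cv2.INTER_CUBIC)
M[:,400:]=cv2.resize(a['img'][195:255,280:330],(400,480),interpolation=cv2.INTER_CUBIC)
save(M,sys.argv[1])
E
python3 lw.py lw1.png
```

```text
t 11.33 p [ 458.5 -207.8   73.7] yaw-180 -3.61 w 38.9 F [ 0.3 -0.9 -2.4]
  t [ 0.4  0.2 12.8] w [-0.02 -0.02  0.05]
  t [ 0.4  0.1 12.8] w [-0.02 -0.02  0.05]
```

View pics/lw1.png

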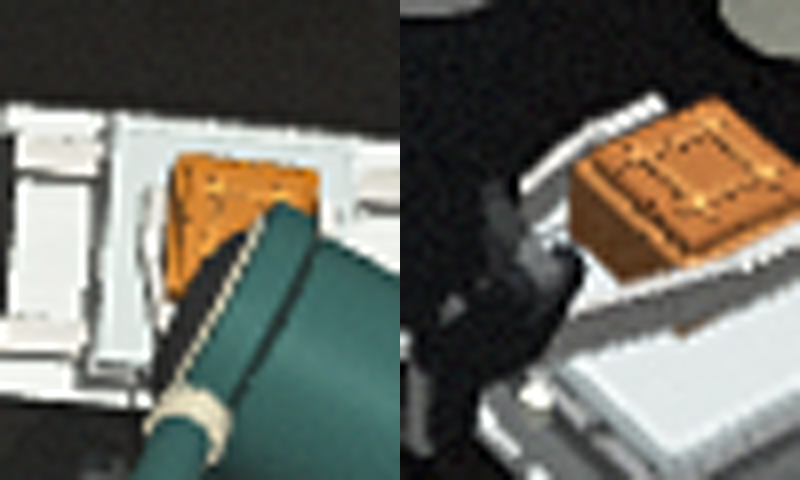

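```bash
python3 -c "
from h import *
b=vision.capture('top')
g=lambda x,y:(290+x/8-.5,155+y/8-.5)
print(atz(b,[g(180,155),g(318,168),g(170,295)],107))
plan(457.7,-207.5,48,-3.7,2)"
```

```text
[[ 607.38965566 -188.62496628  107.        ]
 [ 603.31951464 -245.33537571  107.        ]
 [ 548.7559046  -184.65080413  107.        ]]
t 11.38 p [ 459.1 -208.1   74.4] yaw-180 -3.6 w 39.3 F [-0.9  0.5 -1.9]
  t [ 0.7  0.3 13.2] w [-0.04  0.02  0.05]
  t [ 0.7  0.3 13.2] w [-0.04  0.02  0.05]
```

Call:
{"method": "drive_tool", "body": {
  "moves": [
    {"hand":0.4,"tx":0,"ty":0,"tz":6,"wx":0,"wy":0,"wz":0},
    {"hand":0.4,"tx":0,"ty":0,"tz":8,"wx":0,"wy":0,"wz":0},
    {"hand":0.4,"tx":0,"ty":0,"tz":5,"wx":0,"wy":0,"wz":0},
    {"hand":0.4,"tx":0,"ty":0,"tz":0,"wx":0,"wy":0,"wz":0}
  ]
}}

```text
t: 11.72
position: [460.8, -207.9, 55.7]
eef_rot: [-3.139, 0.005, 3.081]
force: [-1.3, 0.3, -2.5]
gripper_width: 39.1
```

```bash
python3 -c "
from h import *
plan(459.5,-208,48,-3.7,2)"
```

```text
t 11.72 p [ 460.8 -207.9   55.7] yaw-180 -3.5 w 39.1 F [-1.3  0.3 -2.5]
  t [ 0.6 -0.1  3.8] w [-0.08  0.14  0.1 ]
  t [ 0.6 -0.1  3.8] w [-0.08  0.14  0.1 ]
```

Call:
{"method": "drive_tool", "body": {
  "moves": [
    {"hand":0.4,"tx":0.6,"ty":0,"tz":3,"wx":0,"wy":0.1,"wz":0},
    {"hand":0.4,"tx":0.4,"ty":0,"tz":2,"wx":0,"wy":0.1,"wz":0},
    {"hand":0.4,"tx":0,"ty":0,"tz":0,"wx":0,"wy":0,"wz":0}
  ]
}}

```text
t: 11.97
position: [459.5, -207.5, 49.9]
eef_rot: [-3.139, 0.001, 3.081]
force: [-0.3, -0.8, -2.1]
gripper_width: 38.9
```

Call:
{"method": "drive_tool", "body": {
  "moves": [
    {"hand":0.4,"tx":0,"ty":0,"tz":1.5,"wx":0,"wy":0,"wz":0},
    {"hand":0.4,"tx":0,"ty":0,"tz":0,"wx":0,"wy":0,"wz":0}
  ]
}}

```text
t: 12.13
position: [459.6, -207.5, 48.3]
eef_rot: [-3.139, 0.001, 3.081]
force: [-0.3, 0.6, -3.0]
gripper_width: 39.2
```

```bash
python3 -c "
from h import *
plan(459.5,-208,47,-3.7,1)"
```

```text
t 12.13 p [ 459.6 -207.5   48.3] yaw-180 -3.47 w 39.2 F [-0.3  0.6 -3. ]
  t [ 0.1 -0.5  1.3] w [-0.15  0.03  0.23]
```

Call:
{"method": "drive_tool", "body": {
  "moves": [
    {"hand":0.4,"tx":0,"ty":0,"tz":1,"wx":0,"wy":0,"wz":0},
    {"hand":0.4,"tx":0,"ty":0,"tz":0,"wx":0,"wy":0,"wz":0}
  ]
}}

```text
t: 12.3
position: [460.0, -207.7, 47.6]
eef_rot: [-3.139, 0.001, 3.081]
force: [-0.3, 0.2, -1.8]
gripper_width: 39.1
```

Call:
{"method": "drive_tool", "body": {
  "moves": [
    {"hand":0.4,"tx":0,"ty":0,"tz":1,"wx":0,"wy":0,"wz":0},
    {"hand":0.4,"tx":0,"ty":0,"tz":0,"wx":0,"wy":0,"wz":0}
  ]
}}

```text
t: 12.47
position: [460.5, -208.0, 47.2]
eef_rot: [-3.138, 0.002, 3.081]
force: [-0.5, -0.1, -2.0]
gripper_width: 39.1
```

Call:
{"method": "drive_tool", "body": {
  "moves": [
    {"hand":0.4,"tx":0,"ty":0,"tz":1.5,"wx":0,"wy":0,"wz":0},
    {"hand":0.4,"tx":0,"ty":0,"tz":0,"wx":0,"wy":0,"wz":0}
  ]
}}

```text
t: 12.63
position: [461.1, -208.3, 46.6]
eef_rot: [-3.138, 0.004, 3.081]
force: [-1.3, 0.5, 0.7]
gripper_width: 39.0
```

Call:
{"method": "drive_tool", "body": {
  "moves": [
    {"hand":0.4,"tx":0,"ty":0,"tz":1,"wx":0,"wy":0,"wz":0},
    {"hand":0.4,"tx":0,"ty":0,"tz":0,"wx":0,"wy":0,"wz":0}
  ]
}}

```text
t: 12.8
position: [461.5, -208.5, 46.3]
eef_rot: [-3.138, 0.005, 3.081]
force: [-2.5, -0.5, 0.4]
gripper_width: 39.2
```

```bash
python3 -c "
from h import *
plan(459.5,-208,47,-3.7,1)
for i in range(4):
  vision.capture('top');s=bot.observe();print(np.round(s['position'],1),np.round(s['force'],1),np.round(s['ft_torque'],2))"
```

```text
t 12.8 p [ 461.5 -208.5   46.3] yaw-180 -3.47 w 39.2 F [-2.5 -0.5  0.4]
  t [ 2.   0.4 -0.7] w [-0.23  0.27  0.23]
[ 461.6 -208.6   46.3] [-1.1  0.8  0.7] [0.19 0.07 0.05]
[ 461.6 -208.5   46.3] [-1.   0.7  1. ] [ 0.17 -0.02  0.01]
[ 461.6 -208.5   46.2] [-1.8 -0.2  1.3] [ 0.11 -0.01  0.1 ]
[ 461.6 -208.6   46.2] [-1.7 -0.1  0.7] [ 0.2  -0.    0.13]
```

Call:
{"method": "drive_tool", "body": {
  "moves": [
    {"hand":0.45,"tx":0,"ty":0,"tz":0,"wx":0,"wy":0,"wz":0},
    {"hand":0.48,"tx":0,"ty":0,"tz":0,"wx":0,"wy":0,"wz":0},
    {"hand":0.51,"tx":0,"ty":0,"tz":0,"wx":0,"wy":0,"wz":0},
    {"hand":0.54,"tx":0,"ty":0,"tz":0,"wx":0,"wy":0,"wz":0},
    {"hand":0.565,"tx":0,"ty":0,"tz":0,"wx":0,"wy":0,"wz":0}
  ]
}}

```text
t: 13.42
position: [461.6, -208.6, 45.4]
eef_rot: [-3.137, 0.005, 3.081]
force: [0.2, 0.2, -1.5]
gripper_width: 48.1
```

Call:
{"method": "drive_tool", "body": {
  "moves": [
    {"hand":0.565,"tx":0,"ty":0,"tz":0,"wx":0,"wy":0,"wz":0},
    {"hand":0.565,"tx":0,"ty":0,"tz":0,"wx":0,"wy":0,"wz":0}
  ]
}}

```text
t: 13.58
position: [461.5, -208.6, 45.1]
eef_rot: [-3.137, 0.005, 3.081]
force: [-0.4, 0.0, -1.7]
gripper_width: 48.0
```

```bash
python3 -c "
from h import *
plan(459.5,-208,60,-3.7,1)"
```

```text
t 13.58 p [ 461.5 -208.6   45.1] yaw-180 -3.49 w 48.0 F [-0.4  0.  -1.7]
  t [  2.    0.4 -14.9] w [-0.24  0.27  0.21]
```

Released, with only the tongs' weight now on the tool. Lift straight up.

Call:
{"method": "drive_tool", "body": {
  "moves": [
    {"hand":0.565,"tx":0,"ty":0,"tz":-6,"wx":0,"wy":0,"wz":0},
    {"hand":0.565,"tx":0,"ty":0,"tz":-10,"wx":0,"wy":0,"wz":0},
    {"hand":0.565,"tx":0,"ty":0,"tz":-16,"wx":0,"wy":0,"wz":0},
    {"hand":0.565,"tx":0,"ty":0,"tz":-18,"wx":0,"wy":0,"wz":0},
    {"hand":0.565,"tx":0,"ty":0,"tz":-10,"wx":0,"wy":0,"wz":0}
  ]
}}

```text
t: 14.0
position: [458.7, -207.0, 106.2]
eef_rot: [-3.14, -0.002, 3.081]
force: [-0.2, -0.3, -0.6]
gripper_width: 48.4
```

```bash
python3 -c "
from h import *
c=vision.capture('top')
plan(455,-17,105,2.6,9)"
```

```text
t 14.05 p [ 460.  -207.6  108. ] yaw-180 -3.49 w 48.3 F [0.6 0.2 0.2]
  t [ 1.8 21.1  0.3] w [-0.02  0.01 -0.68]
  t [ 1.6 21.1  0.3] w [-0.02  0.01 -0.68]
  t [ 1.3 21.1  0.3] w [-0.02  0.01 -0.68]
  t [ 1.1 21.2  0.3] w [-0.02  0.01 -0.68]
  t [ 0.8 21.2  0.3] w [-0.02  0.01 -0.68]
  t [ 0.6 21.2  0.3] w [-0.02  0.01 -0.68]
  t [ 0.3 21.2  0.3] w [-0.02  0.01 -0.68]
  t [ 0.1 21.2  0.3] w [-0.02  0.01 -0.68]
  t [-0.2 21.2  0.3] w [-0.02  0.01 -0.68]
```

Call:
{"method": "drive_tool", "body": {
  "moves": [
    {"hand":0.565,"tx":2,"ty":14,"tz":0,"wx":0,"wy":0,"wz":-0.7},
    {"hand":0.565,"tx":1.5,"ty":24,"tz":0,"wx":0,"wy":0,"wz":-0.7},
    {"hand":0.565,"tx":1,"ty":26,"tz":0,"wx":0,"wy":0,"wz":-0.7},
    {"hand":0.565,"tx":1,"ty":26,"tz":0,"wx":0,"wy":0,"wz":-0.7},
    {"hand":0.565,"tx":0.5,"ty":26,"tz":0,"wx":0,"wy":0,"wz":-0.7}
  ]
}}

```text
t: 14.47
position: [459.4, -90.8, 109.9]
eef_rot: [-3.135, 0.008, 3.137]
force: [0.1, 0.5, -1.6]
gripper_width: 48.2
```

Call:
{"method": "drive_tool", "body": {
  "moves": [
    {"hand":0.565,"tx":0,"ty":24,"tz":0,"wx":0,"wy":0,"wz":-0.7},
    {"hand":0.565,"tx":0,"ty":20,"tz":0,"wx":0,"wy":0,"wz":-0.7},
    {"hand":0.565,"tx":0,"ty":12,"tz":0,"wx":0,"wy":0,"wz":-0.7},
    {"hand":0.565,"tx":0,"ty":0,"tz":0,"wx":0,"wy":0,"wz":0}
  ]
}}

```text
t: 14.8
position: [454.9, -25.2, 107.4]
eef_rot: [-3.139, 0.004, -3.102]
force: [-0.2, -0.1, -1.8]
gripper_width: 48.4
```

```bash
python3 -c "
from h import *
plan(460,-18.5,90,2.7,1)
c=vision.capture('top')
save(cv2.resize(c['img'][155:215,290:370],(800,600),interpolation=cv2.INTER_CUBIC),'cw.png')"
```

```text
t 14.8 p [454.9 -25.2 107.4] yaw-180 2.28 w 48.4 F [-0.2 -0.1 -1.8]
  t [-5.3  6.5 17.4] w [-0.16  0.21 -0.42]
```

View pics/cw.png

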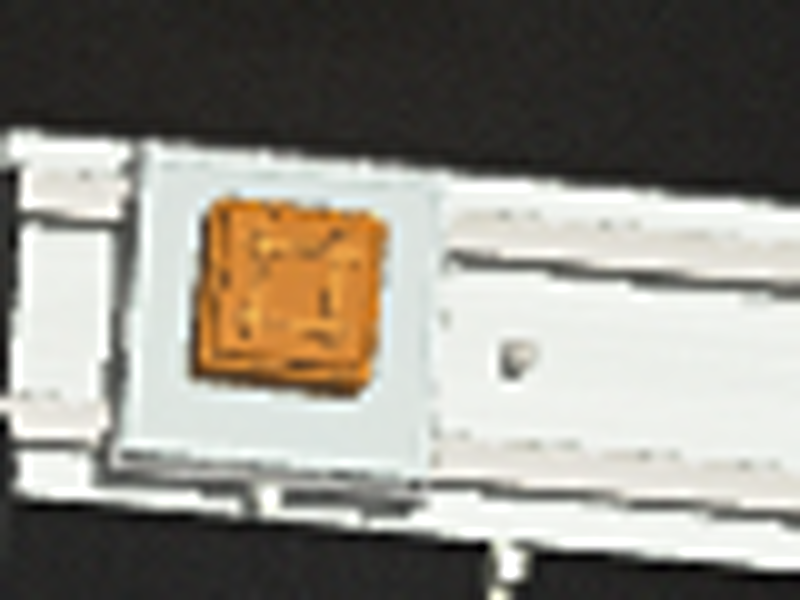

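```bash
python3 -c "
from h import *
c=vision.capture('top')
g=lambda x,y:(290+x/10-.5,155+y/10-.5)
T=atz(c,[g(212,200),g(385,212),g(372,382),g(205,368)],81);print(T.mean(0),np.round(T[:,:2],1).tolist())
B=atz(c,[g(143,150),g(443,178),g(430,483),g(118,460)],53);print(B.mean(0),np.round(B[:,:2],1).tolist())"
```

```text
[ 580.73338768 -214.99504959   81.        ] [[610.9, -187.7], [608.2, -245.7], [550.2, -241.1], [553.6, -185.5]]
[ 576.97542833 -215.73123054   53.        ] [[634.0, -167.6], [626.7, -270.4], [521.0, -265.2], [526.2, -159.7]]
```

Call:
{"method": "drive_tool", "body": {
  "moves": [
    {"hand":0.565,"tx":-5,"ty":6.5,"tz":16,"wx":-0.1,"wy":0.2,"wz":-0.4},
    {"hand":0.565,"tx":0,"ty":0,"tz":16,"wx":0,"wy":0,"wz":0},
    {"hand":0.565,"tx":0,"ty":0,"tz":12,"wx":0,"wy":0,"wz":0},
    {"hand":0.565,"tx":0,"ty":0,"tz":0,"wx":0,"wy":0,"wz":0}
  ]
}}

```text
t: 15.23
position: [461.8, -22.7, 63.3]
eef_rot: [-3.137, 0.004, -3.098]
force: [-0.1, -0.7, -1.4]
gripper_width: 48.4
```

```bash
python3 -c "
from h import *
plan(460,-18.5,24,2.7,2)"
```

```text
t 15.23 p [461.8 -22.7  63.3] yaw-180 2.52 w 48.4 F [-0.1 -0.7 -1.4]
  t [ 0.9  2.2 19.7] w [-0.12  0.13 -0.09]
  t [ 0.9  2.2 19.7] w [-0.12  0.13 -0.09]
```

Call:
{"method": "drive_tool", "body": {
  "moves": [
    {"hand":0.565,"tx":0.9,"ty":4.2,"tz":14,"wx":-0.2,"wy":0.2,"wz":-0.1},
    {"hand":0.565,"tx":0,"ty":0,"tz":13,"wx":0,"wy":0,"wz":0},
    {"hand":0.565,"tx":0,"ty":0,"tz":5,"wx":0,"wy":0,"wz":0},
    {"hand":0.565,"tx":0,"ty":0,"tz":0,"wx":0,"wy":0,"wz":0}
  ]
}}

```text
t: 15.57
position: [461.8, -21.7, 31.4]
eef_rot: [-3.14, 0.002, -3.1]
force: [-0.0, 0.0, -0.7]
gripper_width: 48.3
```

```bash
python3 -c "
from h import *
plan(460,-18.5,21,2.7,2)"
```

```text
t 15.57 p [461.8 -21.7  31.4] yaw-180 2.37 w 48.3 F [-0.   0.  -0.7]
  t [0.8 1.6 5.2] w [-0.05  0.04 -0.17]
  t [0.8 1.6 5.2] w [-0.05  0.04 -0.17]
```

Call:
{"method": "drive_tool", "body": {
  "moves": [
    {"hand":0.565,"tx":1,"ty":2.5,"tz":4,"wx":0,"wy":0,"wz":-0.3},
    {"hand":0.565,"tx":0,"ty":0,"tz":2,"wx":0,"wy":0,"wz":0},
    {"hand":0.565,"tx":0,"ty":0,"tz":0,"wx":0,"wy":0,"wz":0}
  ]
}}

```text
t: 15.82
position: [461.8, -20.3, 26.6]
eef_rot: [-3.139, 0.004, -3.096]
force: [-0.1, -0.6, -1.3]
gripper_width: 48.3
```

Call:
{"method": "drive_tool", "body": {
  "moves": [
    {"hand":0.565,"tx":0,"ty":0,"tz":1.5,"wx":0,"wy":0,"wz":0},
    {"hand":0.565,"tx":0,"ty":0,"tz":0,"wx":0,"wy":0,"wz":0}
  ]
}}

```text
t: 15.98
position: [462.7, -20.4, 26.1]
eef_rot: [-3.139, 0.005, -3.096]
force: [-0.3, 0.4, -1.6]
gripper_width: 48.1
```

Call:
{"method": "drive_tool", "body": {
  "moves": [
    {"hand":0.565,"tx":0,"ty":0,"tz":1.5,"wx":0,"wy":0,"wz":0},
    {"hand":0.565,"tx":0,"ty":0,"tz":0,"wx":0,"wy":0,"wz":0}
  ]
}}

```text
t: 16.15
position: [463.4, -20.4, 25.3]
eef_rot: [-3.139, 0.007, -3.096]
force: [-1.0, 0.3, -1.1]
gripper_width: 48.1
```

Call:
{"method": "drive_tool", "body": {
  "moves": [
    {"hand":0.565,"tx":2.5,"ty":1,"tz":2,"wx":0,"wy":0.4,"wz":0},
    {"hand":0.565,"tx":0,"ty":0,"tz":0,"wx":0,"wy":0,"wz":0}
  ]
}}

```text
t: 16.32
position: [461.4, -19.5, 23.7]
eef_rot: [-3.138, 0.001, -3.096]
force: [-0.7, -0.6, -0.6]
gripper_width: 48.2
```

Call:
{"method": "drive_tool", "body": {
  "moves": [
    {"hand":0.565,"tx":0.5,"ty":0,"tz":1.5,"wx":0,"wy":0,"wz":0},
    {"hand":0.565,"tx":0,"ty":0,"tz":0,"wx":0,"wy":0,"wz":0}
  ]
}}

```text
t: 16.48
position: [461.2, -19.5, 22.4]
eef_rot: [-3.138, 0.001, -3.096]
force: [-0.1, 0.5, -0.4]
gripper_width: 48.5
```

Call:
{"method": "drive_tool", "body": {
  "moves": [
    {"hand":0.565,"tx":0.5,"ty":0,"tz":1.5,"wx":0,"wy":0,"wz":0},
    {"hand":0.565,"tx":0,"ty":0,"tz":0,"wx":0,"wy":0,"wz":0}
  ]
}}

```text
t: 16.65
position: [461.1, -19.5, 21.0]
eef_rot: [-3.138, 0.002, -3.096]
force: [-0.3, 0.1, -0.7]
gripper_width: 48.7
```

Call:
{"method": "drive_tool", "body": {
  "moves": [
    {"hand":0.565,"tx":0.5,"ty":0,"tz":1.5,"wx":0,"wy":0,"wz":0},
    {"hand":0.565,"tx":0,"ty":0,"tz":0,"wx":0,"wy":0,"wz":0}
  ]
}}

```text
t: 16.82
position: [461.4, -19.6, 20.2]
eef_rot: [-3.138, 0.003, -3.096]
force: [0.0, -0.3, -2.2]
gripper_width: 48.4
```

```bash
python3 -c "
from h import *
for i in range(4):
  vision.capture('top');s=bot.observe();print(np.round(s['position'],1),np.round(s['force'],1),np.round(s['ft_torque'],2))"
```

```text
[461.4 -19.6  20.2] [ 0.1 -0.1 -0.7] [-0.01 -0.02 -0.06]
[461.3 -19.5  20.1] [ 0.6 -0.   0.8] [-0.02 -0.11 -0.01]
[461.3 -19.6  20.1] [-0.4 -0.2 -0.6] [ 0.03 -0.03  0.  ]
[461.3 -19.5  20.1] [ 0.1 -0.7  0.3] [ 0.   -0.04 -0.03]
```

Call:
{"method": "drive_tool", "body": {
  "moves": [
    {"hand":0.59,"tx":0,"ty":0,"tz":0,"wx":0,"wy":0,"wz":0},
    {"hand":0.62,"tx":0,"ty":0,"tz":0,"wx":0,"wy":0,"wz":0},
    {"hand":0.66,"tx":0,"ty":0,"tz":0,"wx":0,"wy":0,"wz":0},
    {"hand":0.8,"tx":0,"ty":0,"tz":0,"wx":0,"wy":0,"wz":0},
    {"hand":1,"tx":0,"ty":0,"tz":0,"wx":0,"wy":0,"wz":0}
  ]
}}

```text
t: 17.43
position: [460.8, -19.6, 19.7]
eef_rot: [-3.138, 0.002, -3.096]
force: [-0.3, 0.1, -0.7]
gripper_width: 78.2
```

Call:
{"method": "drive_tool", "body": {
  "moves": [
    {"hand":1,"tx":0,"ty":0,"tz":0,"wx":0,"wy":0,"wz":0},
    {"hand":1,"tx":0,"ty":0,"tz":-10,"wx":0,"wy":0,"wz":0},
    {"hand":1,"tx":0,"ty":0,"tz":-25,"wx":0,"wy":0,"wz":0},
    {"hand":1,"tx":0,"ty":0,"tz":-35,"wx":0,"wy":0,"wz":0},
    {"hand":1,"tx":0,"ty":0,"tz":-35,"wx":0,"wy":0,"wz":0}
  ]
}}

```text
t: 17.85
position: [452.5, -18.5, 120.7]
eef_rot: [-3.141, -0.018, -3.096]
force: [1.2, -0.3, 0.2]
gripper_width: 85.4
```

```bash
python3 -c "
from h import *
# tail: well + 55*uy
t=np.radians(-3.7);u=np.array([-np.sin(t),np.cos(t)]);w=np.array([577.5,-215]);print('tail',w+55*u,'dir',u)
g=w+85*u
plan(g[0],g[1],120,-3.7,5)"
```

```text
tail [ 581.04927695 -160.114641  ] dir [0.06453231 0.99791562]
t 17.85 p [452.5 -18.5 120.7] yaw-180 2.61 w 85.4 F [ 1.2 -0.3  0.2]
  t [-25.1 -23.5  -0.3] w [-0.02 -0.2   1.26]
  t [-25.6 -22.9  -0.2] w [-0.02 -0.2   1.26]
  t [-26.1 -22.4  -0.1] w [-0.02 -0.2   1.26]
  t [-26.6 -21.8  -0. ] w [-0.02 -0.2   1.26]
  t [-27.  -21.2   0.1] w [-0.02 -0.2   1.26]
```

```bash
python3 -c "
from h import *
a=vision.capture('side');b=vision.capture('top')
print(tri(a,(305.6,213.3),b,(291.5,169)))
plan(583.6,-115,110,-3.7,5)"
```

```text
(array([ 638.8, -125.4,   17.3]), np.float64(10.1))
t 17.95 p [458.9 -19.1 126.8] yaw-180 2.61 w 85.4 F [1.6 0.2 0.7]
  t [-24.1 -20.3   3.3] w [-0.03 -0.03  1.26]
  t [-24.5 -19.8   3.3] w [-0.03 -0.03  1.26]
  t [-24.9 -19.2   3.3] w [-0.03 -0.03  1.26]
  t [-25.3 -18.7   3.3] w [-0.03 -0.03  1.26]
  t [-25.7 -18.1   3.4] w [-0.03 -0.03  1.26]
```

Call:
{"method": "drive_tool", "body": {
  "moves": [
    {"hand":1,"tx":-20,"ty":-16,"tz":2,"wx":0,"wy":0,"wz":1.3},
    {"hand":0.5,"tx":-25,"ty":-20,"tz":3,"wx":0,"wy":0,"wz":1.3},
    {"hand":0,"tx":-25,"ty":-20,"tz":3,"wx":0,"wy":0,"wz":1.3},
    {"hand":0,"tx":-25,"ty":-19,"tz":3,"wx":0,"wy":0,"wz":1.3},
    {"hand":0,"tx":-25,"ty":-18,"tz":3,"wx":0,"wy":0,"wz":1.3}
  ],
  "force": 30
}}

```text
t: 18.37
position: [579.9, -111.9, 117.2]
eef_rot: [-3.14, 0.003, 3.074]
force: [-0.2, 0.4, 0.6]
gripper_width: 38.9
```

Call:
{"method": "drive_tool", "body": {
  "moves": [
    {"hand":0,"tx":0,"ty":0,"tz":0,"wx":0,"wy":0,"wz":0}
  ]
}}

```text
t: 18.45
position: [584.0, -115.1, 117.2]
eef_rot: [-3.138, 0.006, 3.072]
force: [0.5, 0.1, 0.6]
gripper_width: 25.5
```

```bash
python3 -c "
from h import *
plan(583.6,-115,38,-3.7,4)"
```

```text
t 18.45 p [ 584.  -115.1  117.2] yaw-180 -3.99 w 25.5 F [0.5 0.1 0.6]
  t [ 0.2  0.1 19.8] w [-0.05  0.09 -0.07]
  t [ 0.2  0.1 19.8] w [-0.05  0.09 -0.07]
  t [ 0.2  0.1 19.8] w [-0.05  0.09 -0.07]
  t [ 0.1  0.  19.8] w [-0.05  0.09 -0.07]
```

Call:
{"method": "drive_tool", "body": {
  "moves": [
    {"hand":0,"tx":0,"ty":0,"tz":15,"wx":0,"wy":0,"wz":0},
    {"hand":0,"tx":0,"ty":0,"tz":20,"wx":0,"wy":0,"wz":0},
    {"hand":0,"tx":0,"ty":0,"tz":20,"wx":0,"wy":0,"wz":0},
    {"hand":0,"tx":0,"ty":0,"tz":12,"wx":0,"wy":0,"wz":0},
    {"hand":0,"tx":0,"ty":0,"tz":0,"wx":0,"wy":0,"wz":0}
  ]
}}

```text
t: 18.87
position: [586.0, -116.9, 48.7]
eef_rot: [-3.138, 0.008, 3.07]
force: [-0.3, -0.6, 0.1]
gripper_width: -0.0
```

```bash
python3 -c "
from h import *
plan(582.5,-132,38,-3.7,2)"
```

```text
t 18.87 p [ 586.  -116.9   48.7] yaw-180 -4.13 w -0.0 F [-0.3 -0.6  0.1]
  t [ 1.2 -7.6  5.4] w [-0.1   0.23 -0.21]
  t [ 1.2 -7.6  5.4] w [-0.1   0.23 -0.21]
```

Call:
{"method": "drive_tool", "body": {
  "moves": [
    {"hand":0,"tx":2,"ty":0,"tz":6,"wx":-0.2,"wy":0.4,"wz":-0.3},
    {"hand":0,"tx":1,"ty":-4,"tz":6,"wx":0,"wy":0,"wz":0},
    {"hand":0,"tx":0,"ty":-6,"tz":0,"wx":0,"wy":0,"wz":0},
    {"hand":0,"tx":0,"ty":-4,"tz":0,"wx":0,"wy":0,"wz":0},
    {"hand":0,"tx":0,"ty":0,"tz":0,"wx":0,"wy":0,"wz":0}
  ]
}}

```text
t: 19.28
position: [581.4, -131.2, 37.3]
eef_rot: [3.141, 0.0, 3.077]
force: [-0.1, -0.1, 0.0]
gripper_width: -0.2
```

```bash
python3 -c "
from h import *
plan(582.5,-150,38,-3.7,5)"
```

```text
t 19.28 p [ 581.4 -131.2   37.3] yaw-180 -3.69 w -0.2 F [-0.1 -0.1  0. ]
  t [-0.5 -3.7 -0.1] w [0. 0. 0.]
  t [-0.5 -3.7 -0.1] w [0. 0. 0.]
  t [-0.5 -3.7 -0.1] w [0. 0. 0.]
  t [-0.5 -3.7 -0.1] w [0. 0. 0.]
  t [-0.5 -3.7 -0.1] w [0. 0. 0.]
```

Call:
{"method": "drive_tool", "body": {
  "moves": [
    {"hand":0,"tx":0,"ty":-3,"tz":0,"wx":0,"wy":0,"wz":0},
    {"hand":0,"tx":0,"ty":-5,"tz":0,"wx":0,"wy":0,"wz":0},
    {"hand":0,"tx":0,"ty":-5,"tz":0,"wx":0,"wy":0,"wz":0},
    {"hand":0,"tx":0,"ty":-5,"tz":0,"wx":0,"wy":0,"wz":0},
    {"hand":0,"tx":0,"ty":-5,"tz":0,"wx":0,"wy":0,"wz":0}
  ]
}}

```text
t: 19.7
position: [581.8, -156.5, 40.2]
eef_rot: [-3.141, 0.005, 3.077]
force: [-0.8, 2.4, -0.4]
gripper_width: 0.1
```

Call:
{"method": "drive_tool", "body": {
  "moves": [
    {"hand":0,"tx":0,"ty":-6,"tz":0,"wx":0,"wy":0,"wz":0},
    {"hand":0,"tx":0,"ty":-6,"tz":0,"wx":0,"wy":0,"wz":0},
    {"hand":0,"tx":0,"ty":-6,"tz":0,"wx":0,"wy":0,"wz":0},
    {"hand":0,"tx":0,"ty":-5,"tz":0,"wx":0,"wy":0,"wz":0},
    {"hand":0,"tx":0,"ty":-3,"tz":0,"wx":0,"wy":0,"wz":0}
  ]
}}

```text
t: 20.12
position: [579.7, -185.4, 40.1]
eef_rot: [3.141, 0.005, 3.076]
force: [0.4, 0.6, -0.3]
gripper_width: 0.1
```

```bash
python3 -c "
from h import *
plan(579.5,-200,38,-3.7,5)
a=vision.capture('side');b=vision.capture('top')
for c in(a,b):
  for l in('carrier_tail','cake_mid'):
    for r in nets.outline_of(c,l)[:2]: print(l,round(r['conf'],2),r['bbox'])
np.save('pics/push_side.npy',a['img'])
"
```

```text
t 20.12 p [ 579.7 -185.4   40.1] yaw-180 -3.76 w 0.1 F [ 0.4  0.6 -0.3]
  t [-0.2 -2.9  0.4] w [ 0.01  0.05 -0.01]
  t [-0.2 -2.9  0.4] w [ 0.01  0.05 -0.01]
  t [-0.2 -2.9  0.4] w [ 0.01  0.05 -0.01]
  t [-0.2 -2.9  0.4] w [ 0.01  0.05 -0.01]
  t [-0.2 -2.9  0.4] w [ 0.01  0.05 -0.01]
carrier_tail 0.56 [294.6, 224.6, 58.7, 46.1]
cake_mid 0.59 [309.9, 219.3, 34.3, 31.9]
```

```bash
cat > trav.py <<'E'
from h import *
a=vision.capture('side')
u=np.array([0.0645,0.998,0]);w=np.array([577.5,-215,0])
P=lambda s,z:w-u*s+[0,0,z]
h=cv2.cvtColor(a['img'],cv2.COLOR_RGB2HSV)
m=((h[...,0]>5)&(h[...,0]<22)&(h[...,1]>110)&(h[...,2]>50)).astype(np.uint8)
m[:200]=0;m[:,:280]=0;m[:,420:]=0
n,L,st,ce=cv2.connectedComponentsWithStats(m);k=1+np.argmax(st[1:,4]);x,y,ww,hh=st[k][:4]
print("cake blob",st[k],np.round(ce[k],1))
# predicted right/bottom extremes of the cake vs travel (cake +3.5 in x)
t=np.radians(-3.7);ux=np.array([np.cos(t),np.sin(t),0]);uy=np.array([-ux[1],ux[0],0])
for s in range(0,131,10):
    C=np.array([P(s,z)+ux*3.5+29*(i*ux+j*uy) for i in(-1,1) for j in(-1,1) for z in(43,81)])
    q=proj(a,C);print(s,"R",round(q[:,0].max(),1),"B",round(q[:,1].max(),1),"T",round(q[:,1].min(),1),"L",round(q[:,0].min(),1))
plan(579.5,-200,38,-3.7,5)
E
python3 trav.py
```

```text
cake blob [ 340  200   49   36 1188] [364.2 214.1]
0 R 333.6 B 244.0 T 211.6 L 300.3
10 R 336.3 B 246.3 T 213.7 L 302.8
20 R 339.1 B 248.7 T 215.8 L 305.2
30 R 341.8 B 251.1 T 217.9 L 307.7
40 R 344.6 B 253.6 T 220.1 L 310.2
50 R 347.4 B 256.1 T 222.3 L 312.8
60 R 350.3 B 258.6 T 224.5 L 315.3
70 R 353.1 B 261.1 T 226.8 L 317.9
80 R 356.0 B 263.6 T 229.1 L 320.6
90 R 359.0 B 266.2 T 231.4 L 323.2
100 R 361.9 B 268.8 T 233.7 L 325.9
110 R 364.9 B 271.4 T 236.0 L 328.6
120 R 367.9 B 274.1 T 238.4 L 331.4
130 R 371.0 B 276.8 T 240.8 L 334.2
t 20.47 p [ 579.8 -184.4   40.1] yaw-180 -3.72 w 0.2 F [ 0.3  0.7 -0.5]
  t [-0.1 -3.1  0.4] w [ 0.01  0.05 -0.  ]
  t [-0.1 -3.1  0.4] w [ 0.01  0.05 -0.  ]
  t [-0.1 -3.1  0.4] w [ 0.01  0.05 -0.  ]
  t [-0.1 -3.1  0.4] w [ 0.01  0.05 -0.  ]
  t [-0.1 -3.1  0.4] w [ 0.01  0.05 -0.  ]
```

Call:
{"method": "drive_tool", "body": {
  "moves": [
    {"hand":0,"tx":0,"ty":-4,"tz":0.5,"wx":0,"wy":0,"wz":0},
    {"hand":0,"tx":0,"ty":-6,"tz":0.5,"wx":0,"wy":0,"wz":0},
    {"hand":0,"tx":0,"ty":-6,"tz":0.5,"wx":0,"wy":0,"wz":0},
    {"hand":0,"tx":0,"ty":-6,"tz":0,"wx":0,"wy":0,"wz":0},
    {"hand":0,"tx":0,"ty":-6,"tz":0,"wx":0,"wy":0,"wz":0}
  ]
}}

```text
t: 20.88
position: [578.0, -212.0, 38.6]
eef_rot: [3.139, 0.004, 3.079]
force: [0.0, 0.8, 1.3]
gripper_width: 0.3
```

Call:
{"method": "drive_tool", "body": {
  "moves": [
    {"hand":0,"tx":0,"ty":-5,"tz":0,"wx":0,"wy":0,"wz":0},
    {"hand":0,"tx":0,"ty":-5,"tz":0,"wx":0,"wy":0,"wz":0},
    {"hand":0,"tx":0,"ty":-4,"tz":0,"wx":0,"wy":0,"wz":0},
    {"hand":0,"tx":0,"ty":-3,"tz":0,"wx":0,"wy":0,"wz":0}
  ]
}}

```text
t: 21.22
position: [576.7, -230.8, 38.6]
eef_rot: [3.137, 0.004, 3.077]
force: [0.8, 1.7, 0.6]
gripper_width: -0.2
```

```bash
sed -i "s/m\[:,420:\]=0/m[:,420:]=0;m[:237,336:]=0;m[:218]=0/" trav.py; python3 trav.py | grep -v " R "
```

```text
cake blob [321 233  34  29 610] [337.3 246.8]
t 21.27 p [ 576.7 -231.6   38.6] yaw-180 -3.69 w 0.1 F [ 0.  -0.3 -0.4]
  t [-0.1  6.4  0.2] w [0.04 0.05 0.  ]
  t [-0.1  6.4  0.1] w [0.04 0.05 0.  ]
  t [-0.1  6.4  0.1] w [0.04 0.05 0.  ]
  t [-0.1  6.4  0.1] w [0.04 0.05 0.  ]
  t [-0.1  6.4  0.1] w [0.04 0.05 0.  ]
```

Call:
{"method": "drive_tool", "body": {
  "moves": [
    {"hand":0,"tx":0,"ty":-3,"tz":0,"wx":0,"wy":0,"wz":0},
    {"hand":0,"tx":0,"ty":-3,"tz":0,"wx":0,"wy":0,"wz":0}
  ]
}}

```text
t: 21.43
position: [576.3, -238.8, 38.5]
eef_rot: [3.139, 0.004, 3.078]
force: [-0.1, 0.2, -0.1]
gripper_width: 0.2
```

Call:
{"method": "drive_tool", "body": {
  "moves": [
    {"hand":0,"tx":0,"ty":-3,"tz":0,"wx":0,"wy":0,"wz":0}
  ]
}}

```text
t: 21.52
position: [576.1, -241.2, 38.5]
eef_rot: [3.137, 0.004, 3.077]
force: [0.8, 8.1, 2.9]
gripper_width: -0.2
```

Call:
{"method": "drive_tool", "body": {
  "moves": [
    {"hand":0,"tx":0,"ty":-3,"tz":0,"wx":0,"wy":0,"wz":0}
  ]
}}

```text
t: 21.6
position: [575.9, -243.4, 38.5]
eef_rot: [3.135, 0.004, 3.076]
force: [1.1, 5.2, 1.8]
gripper_width: 0.2
```

Call:
{"method": "drive_tool", "body": {
  "moves": [
    {"hand":0,"tx":0,"ty":-2,"tz":0,"wx":0,"wy":0,"wz":0}
  ]
}}

```text
t: 21.68
position: [575.8, -245.0, 38.5]
eef_rot: [3.134, 0.004, 3.076]
force: [-0.4, 2.7, 1.2]
gripper_width: -0.1
```

Call:
{"method": "drive_tool", "body": {
  "moves": [
    {"hand":0,"tx":0,"ty":-2,"tz":0,"wx":0,"wy":0,"wz":0}
  ]
}}

```text
t: 21.77
position: [575.7, -247.1, 38.6]
eef_rot: [3.134, 0.004, 3.076]
force: [1.2, 2.1, 0.9]
gripper_width: -0.3
```

Call:
{"method": "drive_tool", "body": {
  "moves": [
    {"hand":0,"tx":0,"ty":-2,"tz":0,"wx":0,"wy":0,"wz":0}
  ]
}}

```text
t: 21.85
position: [575.5, -249.6, 38.5]
eef_rot: [3.135, 0.004, 3.077]
force: [-0.9, -0.8, 0.1]
gripper_width: -0.0
```

```bash
python3 trav.py | grep -v " R "
```

```text
cake blob [327 237  34  31 663] [343.2 251.3]
t 21.9 p [ 575.5 -250.1   38.5] yaw-180 -3.73 w 0.1 F [ 0.3 -0.  -0. ]
  t [-0.1 10.   0.2] w [ 0.07  0.05 -0.01]
  t [-0.1 10.   0.2] w [ 0.07  0.05 -0.01]
  t [-0.1 10.   0.1] w [ 0.07  0.05 -0.01]
  t [-0.1 10.   0.1] w [ 0.07  0.05 -0.01]
  t [-0.1 10.   0.1] w [ 0.07  0.05 -0.01]
```

Call:
{"method": "drive_tool", "body": {
  "moves": [
    {"hand":0,"tx":0,"ty":10,"tz":0,"wx":0,"wy":0,"wz":0},
    {"hand":0,"tx":0,"ty":20,"tz":0,"wx":0,"wy":0,"wz":0},
    {"hand":0,"tx":0,"ty":20,"tz":-10,"wx":0,"wy":0,"wz":0},
    {"hand":0,"tx":0,"ty":15,"tz":-35,"wx":0,"wy":0,"wz":0},
    {"hand":0,"tx":0,"ty":20,"tz":-40,"wx":0,"wy":0,"wz":0}
  ]
}}

```text
t: 22.32
position: [573.0, -164.3, 114.7]
eef_rot: [3.134, -0.015, 3.07]
force: [-0.1, -0.3, 0.4]
gripper_width: 0.0
```

Call:
{"method": "drive_tool", "body": {
  "moves": [
    {"hand":0,"tx":5,"ty":40,"tz":-40,"wx":0,"wy":0,"wz":0},
    {"hand":0,"tx":10,"ty":40,"tz":-20,"wx":0,"wy":0,"wz":0},
    {"hand":0,"tx":10,"ty":40,"tz":0,"wx":0,"wy":0,"wz":0},
    {"hand":0,"tx":10,"ty":40,"tz":0,"wx":0,"wy":0,"wz":0},
    {"hand":0,"tx":0,"ty":40,"tz":0,"wx":0,"wy":0,"wz":0}
  ]
}}

```text
t: 22.73
position: [560.5, 25.6, 177.9]
eef_rot: [3.138, 0.006, 3.063]
force: [0.9, -0.2, 0.2]
gripper_width: 0.1
```

Call:
{"method": "drive_tool", "body": {
  "moves": [
    {"hand":0,"tx":0,"ty":40,"tz":0,"wx":0,"wy":0,"wz":0},
    {"hand":0,"tx":0,"ty":40,"tz":0,"wx":0,"wy":0,"wz":0},
    {"hand":0,"tx":0,"ty":30,"tz":0,"wx":0,"wy":0,"wz":0},
    {"hand":0,"tx":0,"ty":0,"tz":0,"wx":0,"wy":0,"wz":0}
  ]
}}

```text
t: 23.07
position: [567.8, 148.0, 180.9]
eef_rot: [3.135, 0.013, 3.068]
force: [-0.3, 0.4, -0.4]
gripper_width: 0.1
```

```bash
python3 - <<'E'
from h import *
a=vision.capture('side');b=vision.capture('top')
M=np.zeros((600,800,3),np.uint8)
I=cv2.resize(b['img'][160:225,235:385],(750,325),interpolation=cv2.INTER_CUBIC);
I=cv2.resize(b['img'][165:250,235:375],(800,486),interpolation=cv2.INTER_CUBIC)[:330]
M[:330]=I
M[330:,:800]=cv2.resize(a['img'][185:287,195:395-0],(800,408),interpolation=cv2.INTER_CUBIC)[90:360]
save(M,'fin.png'); print(bot.observe()['position'])
for l in('carrier_tail','well'):
  for r in nets.outline_of(b,l)[:2]:
    x,y,w,h=r['bbox'];print(l,r['conf'],r['bbox'],atz(b,[(x+w/2,y+h/2)],45))
E
```

```text
[567.50392738 144.10847792 180.48493617]
carrier_tail 0.67 [331.0, 170.0, 34.1, 39.1] [[ 569.32538803 -320.08748107   45.        ]]
well 0.71 [243.3, 181.2, 30.7, 68.0] [[473.45188117 -16.47119728  45.        ]]
well 0.63 [334.1, 172.7, 33.6, 36.8] [[ 564.18109141 -329.73772161   45.        ]]
```

View pics/fin.png

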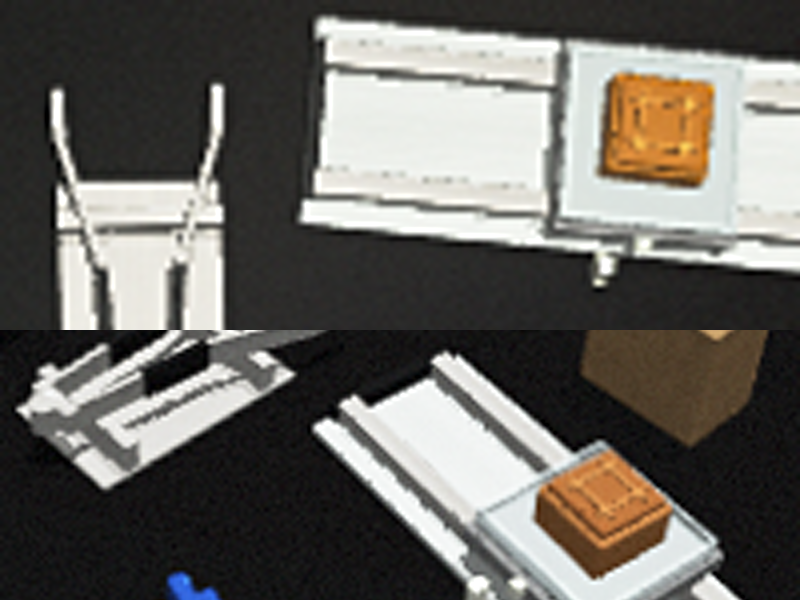

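```bash
python3 - <<'E'
from h import *
b=vision.capture('top');a=vision.capture('side')
g=lambda x,y:(235+x/5.714-.5,165+y/5.714-.5)
T=atz(b,[g(612,73),g(715,83),g(703,187),g(600,172)],81).mean(0);B=atz(b,[g(565,38),g(747,55),g(738,235),g(553,225)],53).mean(0)
print("cake",T,"box",B,"cake travel",np.linalg.norm(T[:2]-[580.7,-215]),"box travel",np.linalg.norm(B[:2]-[577,-215.7]))
f=lambda x,y:(290+x/10-.5,155+y/10-.5)
print("tooth0",atz(b,[f(263,495)],33),"now",atz(b,[g(640,243)],33),"pointer",atz(b,[g(605,255),g(600,283)],30),atz(b,[f(510,560)],30),atz(b,[g(600,283)],2))
# full-frame: subpixel shift of the cake blob, and pointer in the side view
s=lambda x,y:(195+x/4-.5,185+(y-330+90)/4-.5)
print("side tooth now/pointer",s(515,587),s(478,588)); print("tri pointer",tri(a,s(478,585),b,g(605,255)),"tri tooth",tri(a,s(515,587),b,g(640,243)))
E
```

```text
cake [ 571.44481855 -317.33592157   81.        ] box [ 571.2048426  -319.47608888   53.        ] cake travel 102.75358498680758 box travel 103.93777211298706
tooth0 [[ 518.39248553 -211.62108597   33.        ]] now [[ 510.56251205 -316.64346305   33.        ]] pointer [[ 503.19104738 -296.23422181   30.        ]
 [ 486.20656722 -293.07155734   30.        ]] [[ 498.45755647 -296.59519932   30.        ]] [[ 489.69859827 -298.62573873    2.        ]]
side tooth now/pointer (323.25, 271.25) (314.0, 271.5)
tri pointer (array([ 501.6, -295.6,   24.9]), np.float64(5.5)) tri tooth (array([ 509.4, -315.5,   35.2]), np.float64(2.1))
```

```bash
python3 -c "
from h import *
plan(566,-394,170,-3.7,15)" | head -3
```

```text
t 23.37 p [567.8 141.1 180.3] yaw-180 -4.55 w 0.2 F [ 0.3 -0.9  0.3]
  t [ -2.7 -35.6   0.6] w [ 0.01  0.04 -0.06]
  t [ -2.7 -35.6   0.6] w [ 0.01  0.04 -0.06]
```

The tooth now stands about 19 mm past the pointer. The carrier's start was evidently not at travel 0, so it went through the stop. I'll go round to the far (-y) side and push it back in.

Call:
{"method": "drive_tool", "body": {
  "moves": [
    {"hand":0,"tx":-2.5,"ty":-30,"tz":0.5,"wx":0,"wy":0,"wz":0},
    {"hand":0,"tx":-2.5,"ty":-36,"tz":0.5,"wx":0,"wy":0,"wz":0},
    {"hand":0,"tx":-2.5,"ty":-36,"tz":0.5,"wx":0,"wy":0,"wz":0},
    {"hand":0,"tx":-2.5,"ty":-36,"tz":0.5,"wx":0,"wy":0,"wz":0},
    {"hand":0,"tx":-2.5,"ty":-36,"tz":0.5,"wx":0,"wy":0,"wz":0}
  ]
}}

```text
t: 23.78
position: [565.9, -39.5, 177.0]
eef_rot: [3.136, 0.013, 3.063]
force: [0.7, 0.1, 0.4]
gripper_width: 0.3
```

Call:
{"method": "drive_tool", "body": {
  "moves": [
    {"hand":0,"tx":-2.5,"ty":-36,"tz":0.5,"wx":0,"wy":0,"wz":0},
    {"hand":0,"tx":-2.5,"ty":-36,"tz":0.5,"wx":0,"wy":0,"wz":0},
    {"hand":0,"tx":-2.5,"ty":-36,"tz":0.5,"wx":0,"wy":0,"wz":0},
    {"hand":0,"tx":-2.5,"ty":-36,"tz":0.5,"wx":0,"wy":0,"wz":0},
    {"hand":0,"tx":-2.5,"ty":-36,"tz":0.5,"wx":0,"wy":0,"wz":0}
  ]
}}

```text
t: 24.2
position: [558.0, -236.9, 173.9]
eef_rot: [3.137, 0.013, 3.05]
force: [0.2, 0.9, -0.3]
gripper_width: 0.1
```

```bash
python3 -c "
from h import *
plan(566,-394,150,-3.7,5)"
```

```text
t 24.2 p [ 558.  -236.9  173.9] yaw-180 -5.24 w 0.1 F [ 0.2  0.9 -0.3]
  t [ -4.4 -31.2   4.7] w [ 0.05  0.15 -0.31]
  t [ -4.2 -31.2   4.7] w [ 0.05  0.15 -0.31]
  t [ -4.1 -31.2   4.7] w [ 0.05  0.15 -0.31]
  t [ -3.9 -31.2   4.8] w [ 0.05  0.15 -0.31]
  t [ -3.8 -31.2   4.8] w [ 0.05  0.15 -0.31]
```

Call:
{"method": "drive_tool", "body": {
  "moves": [
    {"hand":0,"tx":-4,"ty":-31,"tz":3,"wx":0,"wy":0.2,"wz":-0.3},
    {"hand":0,"tx":-4,"ty":-31,"tz":3,"wx":0,"wy":0.2,"wz":-0.3},
    {"hand":0,"tx":-4,"ty":-31,"tz":3,"wx":0,"wy":0.2,"wz":-0.3},
    {"hand":0,"tx":-4,"ty":-25,"tz":3,"wx":0,"wy":0.2,"wz":-0.3},
    {"hand":0,"tx":-4,"ty":-12,"tz":3,"wx":0,"wy":0.2,"wz":-0.3}
  ]
}}

```text
t: 24.62
position: [558.2, -388.8, 158.9]
eef_rot: [3.141, -0.004, 3.058]
force: [-0.3, 0.1, 0.5]
gripper_width: 0.1
```

Call:
{"method": "drive_tool", "body": {
  "moves": [
    {"hand":0,"tx":0,"ty":0,"tz":0,"wx":0,"wy":0,"wz":0}
  ]
}}

```text
t: 24.7
position: [556.9, -392.5, 157.8]
eef_rot: [3.141, -0.004, 3.054]
force: [0.1, -0.7, -0.4]
gripper_width: -0.1
```

```bash
python3 -c "
from h import *
plan(566,-394,80,-3.7,4)
a=vision.capture('side');b=vision.capture('top')
print(proj(b,[(567.2,-373.7,26),(562,-450,24)]))
# brightness along the rail's middle line beyond the carrier, z=24, side view
u=np.array([.0645,.998,0]);w=np.array([577.5,-215,0])
for s in range(150,260,8):
    P=w-u*s+[0,0,20];q=proj(a,[P])[0];r=proj(b,[P])[0];print(s,np.round(P[:2]),np.round(q),a['img'][int(q[1]),int(q[0])] if q[1]<384 else '',b['img'][int(r[1]),int(r[0])])"
```

```text
t 24.7 p [ 556.9 -392.5  157.8] yaw-180 -5.03 w -0.1 F [ 0.1 -0.7 -0.4]
  t [-2.4 -0.2 19.4] w [ 0.   -0.06 -0.33]
  t [-2.4 -0.2 19.4] w [ 0.   -0.06 -0.33]
  t [-2.3 -0.2 19.4] w [ 0.   -0.06 -0.33]
  t [-2.3 -0.2 19.4] w [ 0.   -0.06 -0.33]
[[362.3864405  191.50254524]
 [384.38286582 193.62215503]]
150 [ 568. -365.] [354. 276.] [113 120 118] [218 231 228]
158 [ 567. -373.] [357. 278.] [75 77 76] [221 228 224]
166 [ 567. -381.] [359. 280.] [106 109 109] [203 215 208]
174 [ 566. -389.] [361. 282.] [152 157 156] [142 146 141]
182 [ 566. -397.] [364. 284.] [152 156 154] [81 91 88]
190 [ 565. -405.] [366. 286.] [142 149 145] [26 46 45]
198 [ 565. -413.] [368. 289.] [248 250 250] [40 71 68]
206 [ 564. -421.] [371. 291.] [242 245 243] [ 69 116 113]
214 [ 564. -429.] [373. 293.] [246 248 247] [ 75 122 116]
222 [ 563. -437.] [376. 295.] [20 19 23] [ 68 117 110]
230 [ 563. -445.] [378. 298.] [14 13 13] [48 81 80]
238 [ 562. -453.] [381. 300.] [21 22 23] [53 96 89]
246 [ 562. -461.] [383. 302.] [21 15 18] [ 57 101  96]
254 [ 561. -468.] [386. 304.] [21 20 21] [ 57 103  97]
```

Call:
{"method": "drive_tool", "body": {
  "moves": [
    {"hand":0,"tx":-2.5,"ty":0,"tz":18,"wx":0,"wy":0,"wz":-0.4},
    {"hand":0,"tx":-2.5,"ty":0,"tz":20,"wx":0,"wy":0,"wz":-0.4},
    {"hand":0,"tx":-2,"ty":0,"tz":20,"wx":0,"wy":0,"wz":-0.4},
    {"hand":0,"tx":-2,"ty":0,"tz":12,"wx":0,"wy":0,"wz":0},
    {"hand":0,"tx":0,"ty":0,"tz":0,"wx":0,"wy":0,"wz":0}
  ]
}}

```text
t: 25.22
position: [567.7, -383.5, 89.8]
eef_rot: [3.139, -0.001, 3.08]
force: [-1.0, -0.7, -1.1]
gripper_width: 0.0
```

```bash
python3 -c "
from h import *
plan(566,-395,60,-3.7,1)"
```

```text
t 25.22 p [ 567.7 -383.5   89.8] yaw-180 -3.53 w 0.0 F [-1.  -0.7 -1.1]
  t [  1.  -11.6  29.8] w [ 0.16 -0.04  0.17]
```

Call:
{"method": "drive_tool", "body": {
  "moves": [
    {"hand":0,"tx":1,"ty":-11.5,"tz":8,"wx":0,"wy":0,"wz":0},
    {"hand":0,"tx":0,"ty":0,"tz":12,"wx":0,"wy":0,"wz":0},
    {"hand":0,"tx":0,"ty":0,"tz":0,"wx":0,"wy":0,"wz":0}
  ]
}}

```text
t: 25.47
position: [567.0, -393.2, 70.0]
eef_rot: [3.139, 0.0, 3.083]
force: [-0.9, 0.0, -1.1]
gripper_width: -0.1
```

```bash
python3 -c "
from h import *
plan(566,-395,40,-3.7,2)"
```

```text
t 25.47 p [ 567.  -393.2   70. ] yaw-180 -3.35 w -0.1 F [-0.9  0.  -1.1]
  t [ 0.5 -1.  15. ] w [0.08 0.01 0.18]
  t [ 0.4 -0.9 15. ] w [0.08 0.01 0.18]
```

Call:
{"method": "drive_tool", "body": {
  "moves": [
    {"hand":0,"tx":0.5,"ty":-2,"tz":14,"wx":0.1,"wy":0,"wz":0.3},
    {"hand":0,"tx":0,"ty":0,"tz":12,"wx":0,"wy":0,"wz":0},
    {"hand":0,"tx":0,"ty":0,"tz":0,"wx":0,"wy":0,"wz":0}
  ]
}}

```text
t: 25.72
position: [567.4, -396.5, 43.6]
eef_rot: [-3.14, 0.003, 3.077]
force: [-0.6, 0.2, -0.9]
gripper_width: -0.4
```

Call:
{"method": "drive_tool", "body": {
  "moves": [
    {"hand":0,"tx":0,"ty":2,"tz":1,"wx":0,"wy":0,"wz":0},
    {"hand":0,"tx":0,"ty":2,"tz":0,"wx":0,"wy":0,"wz":0}
  ]
}}

```text
t: 25.88
position: [566.9, -392.5, 41.1]
eef_rot: [-3.141, 0.002, 3.076]
force: [-1.0, -0.4, 0.0]
gripper_width: -0.0
```

```bash
python3 -c "
from h import *
plan(566.2,-385,40,-3.7,3)
for i in range(3):
  vision.capture('top');print(np.round(bot.observe()['force'],1))"
```

```text
t 25.88 p [ 566.9 -392.5   41.1] yaw-180 -3.77 w -0.0 F [-1.  -0.4  0. ]
  t [0.4 2.5 0.4] w [-0.    0.03 -0.02]
  t [0.4 2.5 0.4] w [-0.    0.03 -0.02]
  t [0.4 2.5 0.4] w [-0.    0.03 -0.02]
[-1.   0.1  0.5]
[ 0.8 -0.2 -0.3]
[-0.   0.1 -0.3]
```

Call:
{"method": "drive_tool", "body": {
  "moves": [
    {"hand":0,"tx":0,"ty":2.5,"tz":0,"wx":0,"wy":0,"wz":0},
    {"hand":0,"tx":0,"ty":2,"tz":0,"wx":0,"wy":0,"wz":0}
  ]
}}

```text
t: 26.2
position: [568.6, -388.8, 43.4]
eef_rot: [-3.139, 0.005, 3.076]
force: [-0.5, 0.2, 0.6]
gripper_width: 0.0
```

Call:
{"method": "drive_tool", "body": {
  "moves": [
    {"hand":0,"tx":0,"ty":2,"tz":0,"wx":0,"wy":0,"wz":0}
  ]
}}

```text
t: 26.28
position: [569.1, -386.9, 44.0]
eef_rot: [-3.138, 0.006, 3.076]
force: [-0.2, -0.6, 0.1]
gripper_width: -0.2
```

Call:
{"method": "drive_tool", "body": {
  "moves": [
    {"hand":0,"tx":0,"ty":2,"tz":0,"wx":0,"wy":0,"wz":0}
  ]
}}

```text
t: 26.37
position: [569.4, -385.0, 44.5]
eef_rot: [-3.138, 0.006, 3.076]
force: [-0.7, -1.1, -0.6]
gripper_width: 0.2
```

Call:
{"method": "drive_tool", "body": {
  "moves": [
    {"hand":0,"tx":0,"ty":2,"tz":0,"wx":0,"wy":0,"wz":0}
  ]
}}

```text
t: 26.45
position: [569.7, -383.2, 44.8]
eef_rot: [-3.137, 0.007, 3.077]
force: [-0.5, -2.8, -0.2]
gripper_width: 0.2
```

Call:
{"method": "drive_tool", "body": {
  "moves": [
    {"hand":0,"tx":1,"ty":2,"tz":1,"wx":0,"wy":0.2,"wz":0}
  ]
}}

```text
t: 26.53
position: [569.7, -382.5, 44.8]
eef_rot: [-3.134, 0.006, 3.077]
force: [0.7, -6.3, 1.5]
gripper_width: 0.0
```

Call:
{"method": "drive_tool", "body": {
  "moves": [
    {"hand":0,"tx":1,"ty":2,"tz":1,"wx":0,"wy":0.2,"wz":0}
  ]
}}

```text
t: 26.62
position: [569.8, -382.4, 44.9]
eef_rot: [-3.13, 0.005, 3.078]
force: [0.5, -7.7, -0.0]
gripper_width: 0.0
```

Call:
{"method": "drive_tool", "body": {
  "moves": [
    {"hand":0,"tx":0,"ty":2,"tz":0,"wx":0,"wy":0,"wz":0}
  ]
}}

```text
t: 26.7
position: [570.1, -382.3, 45.5]
eef_rot: [-3.126, 0.006, 3.078]
force: [-1.2, -5.4, -1.9]
gripper_width: 0.2
```

Call:
{"method": "drive_tool", "body": {
  "moves": [
    {"hand":0,"tx":1.5,"ty":3.5,"tz":2,"wx":-0.5,"wy":0.2,"wz":0}
  ]
}}

```text
t: 26.78
position: [570.1, -381.4, 45.1]
eef_rot: [-3.129, 0.006, 3.079]
force: [0.4, -7.0, 6.0]
gripper_width: 0.0
```

Call:
{"method": "drive_tool", "body": {
  "moves": [
    {"hand":0,"tx":1,"ty":3,"tz":1,"wx":-0.3,"wy":0.2,"wz":0}
  ]
}}

```text
t: 26.87
position: [570.2, -380.8, 45.5]
eef_rot: [-3.13, 0.005, 3.079]
force: [-0.2, -6.6, -2.2]
gripper_width: -0.3
```

```bash
python3 -c "
from h import *
plan(566.6,-372,40,-3.7,3)"
```

```text
t 26.87 p [ 570.2 -380.8   45.5] yaw-180 -3.58 w -0.3 F [-0.2 -6.6 -2.2]
  t [1.4 2.9 1.8] w [-0.22  0.1   0.04]
  t [1.4 2.9 1.8] w [-0.22  0.1   0.04]
  t [1.4 2.9 1.8] w [-0.22  0.1   0.04]
```

Call:
{"method": "drive_tool", "body": {
  "moves": [
    {"hand":0,"tx":1,"ty":4,"tz":1,"wx":0,"wy":0.1,"wz":0}
  ]
}}

```text
t: 26.95
position: [570.2, -379.3, 45.5]
eef_rot: [-3.126, 0.006, 3.079]
force: [0.3, -4.2, -1.7]
gripper_width: -0.1
```

Call:
{"method": "drive_tool", "body": {
  "moves": [
    {"hand":0,"tx":1,"ty":4,"tz":1,"wx":0,"wy":0.1,"wz":0}
  ]
}}

```text
t: 27.03
position: [570.4, -376.8, 45.4]
eef_rot: [-3.124, 0.007, 3.079]
force: [0.6, -2.6, 0.8]
gripper_width: 0.0
```

Call:
{"method": "drive_tool", "body": {
  "moves": [
    {"hand":0,"tx":0.5,"ty":3,"tz":0.5,"wx":0,"wy":0.1,"wz":0}
  ]
}}

```text
t: 27.12
position: [570.5, -374.1, 45.4]
eef_rot: [-3.123, 0.006, 3.078]
force: [0.7, 0.2, 0.3]
gripper_width: 0.2
```

Call:
{"method": "drive_tool", "body": {
  "moves": [
    {"hand":0,"tx":0,"ty":-4,"tz":0,"wx":0,"wy":0,"wz":0},
    {"hand":0,"tx":0,"ty":-8,"tz":0,"wx":0,"wy":0,"wz":0},
    {"hand":0,"tx":0,"ty":-4,"tz":0,"wx":0,"wy":0,"wz":0},
    {"hand":0,"tx":0,"ty":0,"tz":0,"wx":0,"wy":0,"wz":0}
  ]
}}

```text
t: 27.45
position: [568.5, -388.0, 44.6]
eef_rot: [-3.127, 0.003, 3.079]
force: [-0.0, 0.2, -0.3]
gripper_width: -0.4
```

```bash
python3 trav.py | grep -v " R "; python3 -c "
from h import *
plan(566,-388,140,-3.7,5)"
```

```text
cake blob [323 236  31  28 575] [338.  248.5]
t 27.5 p [ 568.4 -387.8   44.5] yaw-180 -3.57 w 0.1 F [ 0.5  0.5 -0.3]
  t [ 0.1 37.6  0.8] w [-0.16  0.03  0.03]
  t [ 0.1 37.6  0.9] w [-0.16  0.03  0.03]
  t [ 0.2 37.6  1. ] w [-0.16  0.03  0.03]
  t [ 0.2 37.6  1.1] w [-0.16  0.03  0.03]
  t [ 0.2 37.6  1.2] w [-0.16  0.03  0.03]
t 27.5 p [ 568.4 -387.8   44.5] yaw-180 -3.57 w 0.1 F [ 0.5  0.5 -0.3]
  t [  0.4  -0.3 -19.1] w [-0.16  0.03  0.03]
  t [  0.4  -0.3 -19.1] w [-0.16  0.03  0.03]
  t [  0.5  -0.2 -19.1] w [-0.16  0.03  0.03]
  t [  0.5  -0.2 -19.1] w [-0.16  0.03  0.03]
  t [  0.5  -0.1 -19.1] w [-0.16  0.03  0.03]
```

Call:
{"method": "drive_tool", "body": {
  "moves": [
    {"hand":0,"tx":0,"ty":-2,"tz":-12,"wx":0,"wy":0,"wz":0},
    {"hand":0,"tx":0,"ty":0,"tz":-25,"wx":0,"wy":0,"wz":0},
    {"hand":0,"tx":0,"ty":0,"tz":-35,"wx":0,"wy":0,"wz":0},
    {"hand":0,"tx":0,"ty":0,"tz":-40,"wx":0,"wy":0,"wz":0},
    {"hand":0,"tx":0,"ty":0,"tz":-35,"wx":0,"wy":0,"wz":0}
  ]
}}

```text
t: 27.92
position: [560.7, -383.2, 184.3]
eef_rot: [3.141, -0.02, 3.078]
force: [0.7, -1.4, 0.0]
gripper_width: 0.1
```

Call:
{"method": "drive_tool", "body": {
  "moves": [
    {"hand":0,"tx":0,"ty":20,"tz":-20,"wx":0,"wy":0,"wz":0},
    {"hand":0,"tx":0,"ty":40,"tz":0,"wx":0,"wy":0,"wz":0},
    {"hand":0,"tx":0,"ty":40,"tz":0,"wx":0,"wy":0,"wz":0},
    {"hand":0,"tx":0,"ty":40,"tz":0,"wx":0,"wy":0,"wz":0},
    {"hand":0,"tx":0,"ty":40,"tz":0,"wx":0,"wy":0,"wz":0}
  ]
}}

```text
t: 28.33
position: [578.8, -211.4, 224.7]
eef_rot: [-3.127, 0.006, 3.066]
force: [0.2, -0.1, -0.2]
gripper_width: -0.3
```

Call:
{"method": "drive_tool", "body": {
  "moves": [
    {"hand":0,"tx":0,"ty":40,"tz":0,"wx":0,"wy":0,"wz":0},
    {"hand":0,"tx":0,"ty":40,"tz":0,"wx":0,"wy":0,"wz":0},
    {"hand":0,"tx":0,"ty":40,"tz":0,"wx":0,"wy":0,"wz":0},
    {"hand":0,"tx":0,"ty":40,"tz":0,"wx":0,"wy":0,"wz":0},
    {"hand":0,"tx":0,"ty":40,"tz":0,"wx":0,"wy":0,"wz":0}
  ]
}}

```text
t: 28.75
position: [593.7, -3.6, 229.0]
eef_rot: [-3.127, 0.014, 3.063]
force: [1.2, 0.1, -0.9]
gripper_width: -0.2
```

Call:
{"method": "drive_tool", "body": {
  "moves": [
    {"hand":0,"tx":0,"ty":40,"tz":0,"wx":0,"wy":0,"wz":0},
    {"hand":0,"tx":0,"ty":40,"tz":0,"wx":0,"wy":0,"wz":0},
    {"hand":0,"tx":0,"ty":20,"tz":0,"wx":0,"wy":0,"wz":0},
    {"hand":0,"tx":0,"ty":0,"tz":0,"wx":0,"wy":0,"wz":0}
  ]
}}

```text
t: 29.08
position: [600.7, 108.3, 232.2]
eef_rot: [-3.131, 0.018, 3.07]
force: [-0.1, 0.1, 0.0]
gripper_width: -0.6
```

```bash
cat > cmp.py <<'E'
from h import *
b=vision.capture('top')
now=b['img']; np.save('pics/top_now.npy',now)
def blob(img):
    h=cv2.cvtColor(img,cv2.COLOR_RGB2HSV)
    m=((h[...,0]>5)&(h[...,0]<22)&(h[...,1]>130)&(h[...,2]>60)).astype(np.uint8)
    m[:168]=0;m[215:]=0;m[:,:296]=0
    n,L,st,ce=cv2.connectedComponentsWithStats(m);k=1+np.argmax(st[1:,4]);return st[k],ce[k]
s,c=blob(now);p=atz(b,[c],75)[0];w0=np.array([580.7,-215])
print(s,c,p,"motion of cake",np.linalg.norm(p[:2]-w0))
# intensity of tooth/pointer rows: bright columns in the strip below the carrier
for nm,X in(("tooth z33 expected at pointer",(511.6,-296.5,33)),("pointer",(500,-296,30))): print(nm,proj(b,[X])[0])
print(now[203:215,328:352].mean(2).astype(int))
print(bot.observe()['position'])
E
python3 cmp.py
```

```text
[495 168  17  33 493] [503.86004057 183.68762677] [ 596.54836372 -831.74400508   75.        ] motion of cake 616.9475978077621
tooth z33 expected at pointer [340.60777184 206.57975173]
pointer [340.32136203 210.04899993]
[[146 145 146  81 101 102 105 135 133 177 187 184 226 228 237 238 237 246
  242 241 241 236 236 231]
 [139 172 181 179 184 186 153 149 147 143 145 143 140 129 151 152 145 169
  137 175 179 184 226 228]
 [ 87  74  72  72  82  76  91 107 126 155 167 182 168 182 158 146 145 142
  143 142 144 144 141 133]
 [121 121 120 122 119 120 122 108 108 108  82  80 120 255 245 102  83 101
  121 151 162 180 171 147]
 [238 240 242 244 236 234 233 232 234 238 128 111 149 255 255 147 114 109
  107  97  83  84  71  71]
 [ 28  47  56  85  97 119 180 185 222 244 127 108 114 167 209 228 233 233
  235 136 119 121 120 120]
 [ 34  32  29  33  27  25  23  24  34  35  28 108 227 146  97 112 160 184
  219 239 238 242 243 245]
 [ 44  36  38  38  40  37  37  36  35  33  41 142 255 255 163  45  20  17
   31  34  34  34  46  78]
 [ 40  36  37  41  38  39  39  38  39  34  62 103 255 255 131  36  30  35
   28  30  31  27  27  24]
 [ 39  39  39  39  40  38  36  36  37  36  63 104 255 255 120  33  35  34
   39  33  39  37  35  35]
 [ 39  41  37  39  39  39  40  35  39  35  62 120 107  65  29  34  34  35
   36  34  35  35  36  37]
 [ 41  36  37  37  42  36  37  38  35  34  63 234 181  61  34  39  35  37
   36  39  35  33  34  38]]
[600.70048688 106.86251267 232.4197022 ]
```

```bash
sed -i 's/m\[:,:296\]=0/m[:,:296]=0;m[:,370:]=0/' cmp.py; python3 cmp.py | head -1; python3 - <<'E'
from h import *
a=vision.capture('top')
old=cv2.imread('pics/top0.png')[:,:,::-1].astype(int);d=(np.abs(old-a['img'].astype(int)).max(2)>60).astype(np.uint8)
n,L,st,ce=cv2.connectedComponentsWithStats(cv2.morphologyEx(d,cv2.MORPH_OPEN,np.ones((2,2),np.uint8)))
print([s.tolist() for s in st[1:] if s[4]>8])
job_done(); print(bot.observe()['t'])
E
```

```text
[334 177  20  20 315] [343.72380952 186.4031746 ] [ 574.14044547 -299.1648999    75.        ] motion of cake 84.42012870425974
[[222, 111, 9, 23, 144], [184, 114, 37, 30, 592], [172, 120, 10, 21, 154], [223, 141, 15, 40, 296], [176, 146, 102, 238, 7871], [206, 161, 13, 8, 68], [197, 171, 15, 14, 170], [324, 174, 6, 29, 82], [301, 176, 8, 20, 52], [334, 178, 26, 20, 371], [228, 182, 9, 27, 162], [244, 188, 4, 4, 16], [246, 196, 4, 8, 24], [300, 201, 10, 4, 29], [311, 202, 8, 6, 20], [319, 205, 6, 2, 12], [333, 205, 9, 5, 28], [151, 206, 6, 5, 16], [249, 206, 4, 6, 18], [344, 206, 15, 4, 44], [265, 211, 4, 5, 13], [144, 212, 6, 5, 15], [264, 215, 2, 7, 14], [251, 216, 2, 5, 10], [254, 219, 2, 5, 10], [252, 226, 3, 10, 22], [264, 228, 3, 4, 10], [255, 247, 7, 6, 20], [24, 291, 46, 51, 1047], [74, 302, 4, 6, 19], [83, 302, 6, 7, 27], [85, 314, 3, 5, 13], [13, 322, 5, 4, 13], [71, 324, 8, 11, 49], [67, 333, 16, 9, 75], [217, 355, 2, 5, 10], [226, 363, 32, 21, 130], [0, 364, 4, 7, 16], [281, 364, 4, 8, 17], [0, 372, 23, 12, 180], [184, 375, 4, 3, 9], [26, 381, 4, 3, 9]]
the job is handed in; nothing more can be done
the job is handed in; nothing more can be done
```

The cake is in the box base, the tongs are back on their steel rest, and the carrier sits at the white pointer. However, my first push went past the stop, and I had to push the carrier back. The job was handed in at about 29 s of the 70 s limit, with the arm clear of everything.

- **Cake:** I lifted it with the tongs at a 35 N squeeze. It was resting on the box floor before I opened the jaws, and it measured about 4 mm from the middle of the box. It was still in the box after the first push; after the push back I measured only that it had moved with the carrier.
- **Tongs:** They lie on the rest, as the last picture I viewed showed.
- **Carrier overshoot:** I assumed the carrier started at travel 0, but it was already about 24 mm along. The first push therefore took it through the stop to about 19 mm beyond, against "not beyond". I pushed it back from the far side until the resistance fell away.
- **Final position:** The tooth is level with the pointer to within about 1 pixel (2–3 mm). The cake moved 84 mm in all, against about 86 mm expected. I read this from pixel values, because I had used up my 12 picture views.
- **Other things on the counter:** A before-and-after comparison of the top pictures gave no clear answer, because the arm's own movement caused most of the differences. I felt no contact with any bystander.

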